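# Load a pressure canner and lock its lid

## Robot

A 6-joint arm with a two-finger parallel gripper is mounted at the origin on a cart in front of the work surface, level with it; the furniture and walls round the work are solid. World frame = base frame: x ahead of the robot, y to its left, z up, the work surface at z = 0. Lengths are in m, angles in rad, forces in N, time in s.
With the tool pointing down it reaches from about 0.375 to 0.825 m from the base axis. Payload 5.5 kg.
Tool frame: the origin (TCP) lies on the centre line of the jaws, within the pads' length; the fingertips stand bot.tcp_to_tips ahead of it and the grasp point (between the pads) lies 11 mm behind it (bot.tcp_to_tips is the distance from the TCP to the fingertips, in m); z points along the fingers, y is the line along which they close (so a half turn about z gives the same grasp; the last joint's range is limited). The gripper opens to 85 mm and grips with 20 to 120 N. Pads are 22 mm wide; open, the fingers measure 114 mm over their backs; the gripper's body (76 mm by 85 mm) begins 54 mm behind the grasp point. The pads swing forward as they close: fully open they stand 13 mm farther back than shut.
Start: joints at [-1.283, 0.314, -0.047, 1.21, 0, 1.571], TCP at [0.17, -0.575, 0.239] pointing down, gripper open.
Joint ranges: [-2.67, 2.67], [-0.69, 1.73], [-1.03, 1.25], [-2.08, 2.16], [-1.42, 1.45], [-3.14, 3.14]. Speed limits (rad/s): [2.39, 2.39, 3.01, 3.14, 3.14, 3.14].

## Interface

Orientations are given as a rotation vector (axis times angle).
In Python, from cell import bot, optics gives the robot as it stands.
- The arm moves only by the tool play_rows, never from a script. Its argument "motion" is a list of rows, each a list of 3 entries, a list of its own where there are three numbers: the opening, from 0 (shut) to 1 (fully open), then the shift along the tool's x, y, z in m, then the turn about the tool's z in degrees. In form: [[hand, [tx, ty, tz], twist], ...]. A call has exactly 5 rows; each row shifts and turns the commanded pose from where the row before left it, along the tool's axes as they then stand; what a row does not reach is not made up. A row lasts 1/8 s, in which the tool goes at most 62.5 mm and 10.7 degrees, less where a joint would pass 70% of its speed; a pose out of reach is approached as far as the arm can. A call is refused whole if a number of a shift passes 0.0625 or a number of a turn 10.7, either way. A call with a gripper value outside its range is refused whole. The fingers move at their own pace and stop on an object; the grip force is fixed at half the most. Time passes only in rows, so rows that do not move let the fingers close, or fill a call up. It gives the time, the measured TCP pose, the force, the opening and the grip force at its end, in the units of the state.
- bot.get_state(): the state, without advancing time (a new reading comes with each control period).
- optics.capture(name): name is "scene" or "top"; returns a dict with "pixels" (400x640x3 uint8, red, green, blue), "camera_matrix" (3x3 intrinsics, pixels), "k1" (the pictures are not rectified: a ray, as slopes to the right and down, at radius r is drawn at 1 + k1 r^2 times it, then the intrinsics apply), "R" (3x3) and "t" (3): a world point X has camera coordinates R X + t. Camera axes: x right, y down, z forward; pixel columns grow to the right and rows downward; lengths in m; the calibration is good to about 2 mm. A picture is of the moment at which its call begins. There is no depth.
- bot.sign_off(): hands the job in; it is judged then, once.
The state is a dict: "time_s": time; "qpos": joint angles; "qvel": joint speeds; "effort": joint torques, N m; "position": TCP position; "tool_rot": TCP orientation; "force": force on the tool from outside, world axes, zero at the start; "torque": the same for the moment, N m; "width": finger opening in m; "finger_force": force on a finger pad.
Only numpy, scipy, OpenCV 4.12 (cv2) and the standard library are available. Lean on these libraries where they do the work, as an engineer would, in place of code of your own. Each camera call takes 0.05 s, during which the arm holds its last target. There are 200 camera calls.

## Task

Get the pressure canner ready: stand every jam jar that is out on the counter upright on the rack inside the pot. Then put the lid on, feeling for the position where its lugs drop through the notches in the rim, turn it clockwise as far as it goes so that its two ears sit over the pot's two handles, and swing the steel latch on the pot's handle over until it rests down in the lid's ear. Turn the lid's pressure valve clockwise to its stop and, last of all, press the hob's start key down for a moment; leave the other things on the counter where they are.

Things in the scene. Friction and masses are not known exactly. Their poses are not given: they have to be found in the camera images.
- canner: Steel pot on a flat black hob (310 x 260 x 30 mm), one fixed piece. Origin on the counter under the pot's axis, z up; +y points to the plain handle, -y to the handle with the latch, -x to the hob's controls. Outer radius 97, inner 91, rim 122 above the counter, rack inside at 42. Handles reach 158 from the axis, at heights 84 to 106.
- rack_centre (a point): Centre of the rack inside the pot, on the pot's axis, where the jars stand (42 mm above the counter). Five jars fit in a ring, their axes 55 mm from the centre and 72 deg apart.
- rim_centre (a point): Centre of the pot's mouth at the rim, 122 mm above the counter. Outside the rim, at heights 114 to 119, four tabs stick out to radius 105, with two wide notches (56 deg of arc) and two narrow ones (36 deg) between them. Stops under the tabs end the lid's clockwise turn when the y axes of lid and pot agree.
- wide_notch (a point): Middle of one wide notch, 101 mm from the pot's axis, 40 deg anticlockwise (from above) of the latch handle; the other is opposite. The lid drops on only with an ear over each wide notch, that is with its y axis 40 deg (+-6) anticlockwise of the pot's y axis (or half a turn more), centred within 3 mm; it is then turned 40 deg clockwise to lock.
- lid: Loose aluminium lid, 226 mm across, 0.4 to 0.75 kg, right way up on the counter. Origin on its axis at its lower edge, z up. Flat plate 17 to 26 above the origin. Inside the skirt four lugs, 5 high, reach in to radius 100: wide (44 deg) at the ears, narrow (24 deg) at +-x. The lugs allow either way round. Lugs lying on the pot's tabs: origin 119 above the counter; dropped fully on: 105.
- lid_grip (a point): Middle of the lid's black grip bar, on the axis, 48 mm above the lid's origin: the height to grip it. The bar is 22 mm wide along the lid's x, 74 long along y; its top is 61 above the lid's origin. The two black ears at the lid's +y and -y reach 138 from its axis, 44 wide, top 25 above its origin, with two cheeks 7 high and 28 apart, between which the latch rests.
- valve (a joint): Pressure valve on the lid, turned by a black bar 14 mm wide and 36 long that lies along the lid's y at 0 and turns clockwise seen from above to 1.2 (closed, at its stop). It starts between 0 and 0.3 and stays where it is left; turning it takes 0.03 N m.
- valve_grip (a point): Middle of the valve's bar, on the valve's axis, 62 mm from the lid's axis along the lid's +x and 51 mm above the lid's origin: the height to grip it, across the 14 mm width (bar from 28 to 61).
- start_key (a joint): Round black start key (27 mm across) at the front left corner of the hob, sprung: 0 = up, 0.004 = fully down, which takes about 5 N. It counts once held past 0.003 for 0.1 s.
- key_top (a point): Middle of the start key's top, 39 mm above the counter when up; 188 mm from the pot's axis.
- latch (a joint): The latch on the pot's -y handle, a steel arm 37 mm long, 12 wide and 8 thick. 0 = level, pointing at the pot's axis and resting on the lid's ear (closed); 1.57 = upright; more = leaning outward (open, as found); at most 2.45. Stiff enough to stay where it is left; 1 to 2 N at its tip moves it.
- latch_hinge (a point): Hinge of the latch, 151 mm from the pot's axis in its -y direction, 134 mm above the counter; the hinge line runs along the pot's x. Two bracket cheeks (24 mm wide overall, 14 mm deep) stand beside it, up to 141 mm above the counter.
- latch_tip (a point): Free end of the latch, 37 mm from its hinge.
- jar0: Small closed jam jar with paper label and steel screw cap, 39 mm in diameter and 70 mm high, 0.11 kg; origin at the centre of its underside, z up. Three to five such jars are out; all are alike.
- jar1: Small closed jam jar with paper label and steel screw cap, 39 mm in diameter and 70 mm high, 0.11 kg; origin at the centre of its underside, z up. Three to five such jars are out; all are alike.
- jar2: Small closed jam jar with paper label and steel screw cap, 39 mm in diameter and 70 mm high, 0.11 kg; origin at the centre of its underside, z up. Three to five such jars are out; all are alike.
- jar3: Small closed jam jar with paper label and steel screw cap, 39 mm in diameter and 70 mm high, 0.11 kg; origin at the centre of its underside, z up. Three to five such jars are out; all are alike.
- jar4: Small closed jam jar with paper label and steel screw cap, 39 mm in diameter and 70 mm high, 0.11 kg; origin at the centre of its underside, z up. Three to five such jars are out; all are alike.
- salt_mill: Salt shaker, glass with a white cap, 44 mm in diameter, 90 high; not part of the job. Origin under its centre.
- spice_jar: Tall spice jar with a white cap, 41 mm in diameter, 102 high; not part of the job. Origin under its centre.

How it is judged:
By the outcome, as a careful person would: the job done as asked, in the order asked, and still so for the second after the job is handed in, with the robot touching nothing.
Of jar0, jar1, jar2, jar3, jar4 only 3 to 5 are there at a start; the rules pass over those that are not, and their reading is None.
At some moment in a run one of lid may be knocked a few centimetres aside while the robot is not near it.
It also fails if it takes over 210 s, if anything falls off the work surface, if the arm or the gripper's body presses on something with over 40 N, if the wrist force passes 120 N, or if a joint passes its speed limit or range.

## Working session

There is one attempt and no reset: what is moved stays moved. The work goes in short steps, Python scripts to look and compute and a tool call to move; the robot and the scene stay as the last step left them, time stands still between calls to the robot, and variables do not carry over. Pictures are saved under pics/ and viewed, at most 14 in all, crops included, and the job is handed in when it is done.

Besides the shell and the picture viewer there is one more tool, called after ">>>" as name(argument=value, ...) on one line, values as JSON. play_rows: Moves the arm, as the interface text tells. Its arguments: {"type":"object","properties":{"motion":{"type":"array","items":{"type":"array"}}},"required":["motion"]}

```bash
mkdir -p pics; ls
cat > h.py <<'E'
import numpy as np, cv2
from cell import bot, optics
def cap(n,save=None):
    d=optics.capture(n)
    if save: cv2.imwrite(f'pics/{save}.png',d['pixels'][:,:,::-1])
    return d
def ray(d,uv):
    K=np.array(d['camera_matrix']);uv=np.atleast_2d(uv).astype(float)
    s=np.c_[(uv[:,0]-K[0,2])/K[0,0],(uv[:,1]-K[1,2])/K[1,1]]
    u=s.copy()
    for _ in range(30): u=s/(1+d['k1']*(u**2).sum(1,keepdims=True))
    R=np.array(d['R']);t=np.array(d['t'])
    return -R.T@t,(np.c_[u,np.ones(len(u))])@R
def onz(d,uv,z):
    c,r=ray(d,uv); return c+r*((z-c[2])/r[:,2:3])
def proj(d,X):
    X=np.atleast_2d(X);p=X@np.array(d['R']).T+np.array(d['t']);u=p[:,:2]/p[:,2:]
    u=u*(1+d['k1']*(u**2).sum(1,keepdims=True));K=np.array(d['camera_matrix'])
    return np.c_[u[:,0]*K[0,0]+K[0,2],u[:,1]*K[1,1]+K[1,2]]
E
python3 - <<'E'
from h import *
for n in('scene','top'):
    d=cap(n,n+'0');c,_=ray(d,[0,0]);print(n,c,d['k1'],d['camera_matrix'][0][0])
s=bot.get_state();print(s);print(bot.tcp_to_tips)
E
```

```text
pics
scene [ 0.07053924 -1.06896076  1.02719252] -0.11384920261045274 520.5059787451003
top [ 0.45621244 -0.02937182  1.33087228] -0.06614607604608129 446.08642922836844
{'time_s': 0.1, 'qpos': array([-1.28302264e+00,  3.14162885e-01, -4.79681075e-02,  1.21016862e+00,
       -1.66752576e-06,  1.57075927e+00]), 'qvel': array([ 0.00054732, -0.00136557,  0.00101847, -0.00017919,  0.00102608,
       -0.00076729]), 'effort': array([-5.61705874e-04, -5.40767062e+01,  3.40540946e+01,  1.11746503e-02,
       -3.09026473e-05, -1.00970769e-05]), 'position': array([ 0.17015167, -0.5748584 ,  0.23852102]), 'tool_rot': array([-3.10764735e+00, -4.50319968e-01,  3.40984691e-04]), 'force': array([ 0.17959574, -0.39768478,  0.00480936]), 'torque': array([ 0.00985621, -0.01024205,  0.03501437]), 'finger_force': 0.0, 'width': 0.0855807050027927}
0.008
```

View pics/top0.png

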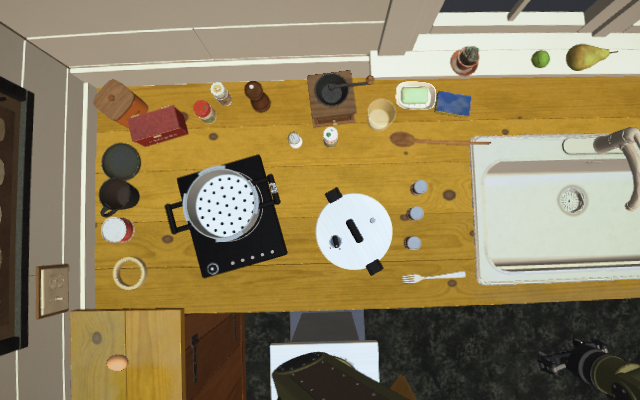

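View pics/scene0.png

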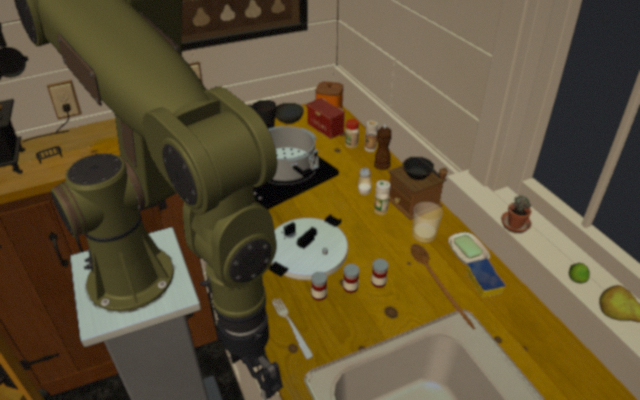

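The top view shows the pot at about (224,204), its latch handle near (272,187), and the start key near (212,268). The lid is at (354,231) with its valve at (336,241). There are three jars at (420,187), (416,213) and (413,243), and the salt and spice jars are at (295,141) and (331,135). The scene view confirms three jars with steel caps and the latch leaning outward.

Run:
```python
from h import *
d=cap('top'); im=d['pixels'][:,:,::-1]
c=im[145:285,160:440]; 
cv2.imwrite('pics/crop1.png',cv2.resize(c[:, :],(0,0),fx=2.85,fy=2.85,interpolation=cv2.INTER_CUBIC))
hsv=cv2.cvtColor(im,cv2.COLOR_BGR2HSV)
# lid: bright low-sat
m=((hsv[...,1]<60)&(hsv[...,2]>150)).astype(np.uint8); 
n,l,st,ce=cv2.connectedComponentsWithStats(m)
for i in range(1,n):
    x,y,w,h,a=st[i]
    if 15<a<9000 and 100<x<450 and 100<y<290: print('light',st[i],ce[i],hsv[l==i].mean(0).round())
m=((hsv[...,2]<60)).astype(np.uint8)
n,l,st,ce=cv2.connectedComponentsWithStats(m)
for i in range(1,n):
    x,y,w,h,a=st[i]
    if 15<a and 100<x<450 and 100<y<290: print('dark',st[i],ce[i],cv2.minAreaRect(np.argwhere(l==i)[:,::-1].astype(np.float32)))
for u,v in((420,187),(416,213),(413,243)): print(im[v-1:v+2,u-1:u+2].mean((0,1)))
```

```text
light [369 118  16  10  57] [375.47368421 124.10526316] [ 24.  49. 221.]
light [323 127  15  17 165] [330.53939394 134.23030303] [ 77.  13. 225.]
light [289 133  13  15 158] [294.72151899 140.01898734] [ 43.  21. 206.]
light [ 183  165   76   77 3290] [223.90151976 204.143769  ] [101.  24. 229.]
light [415 180  13  13 136] [420.91176471 186.11029412] [ 97.  37. 189.]
light [269 183   7   5  17] [272.70588235 184.47058824] [ 98.  31. 190.]
light [ 316  193   76   77 4237] [353.9485485  230.71654473] [100.  22. 244.]
light [411 206  13  14 141] [416.80851064 212.60992908] [ 97.  37. 188.]
light [101 217  25  26 503] [113.35586481 229.32206759] [ 79.  13. 214.]
light [408 237  13  13 141] [414.02836879 242.95035461] [ 99.  37. 188.]
light [404 271  62  12 257] [436.56031128 276.38521401] [ 70.  20. 212.]
dark [ 165  155  122  123 4494] [240.8446818  227.66177125] ((226.30532836914062, 218.09490966796875), (103.64092254638672, 113.0927505493164), 72.75853729248047)
dark [135 157   5  17  29] [137.89655172 164.86206897] ((137.72052001953125, 165.0960693359375), (3.3040928840637207, 16.388
[... 322 characters left out ...]
69238), 60.2551155090332)
dark [346 220  17  23 160] [353.89375 230.80625] ((353.9076843261719, 230.83848571777344), (24.68290901184082, 6.44980525970459), 60.2551155090332)
dark [332 236   7  12  48] [335.0625     240.95833333] ((335.2059326171875, 241.3235626220703), (11.399173736572266, 4.6081767082214355), 75.96376037597656)
dark [366 260  17  15 159] [374.16352201 266.9245283 ] ((374.16156005859375, 266.9076843261719), (11.163125038146973, 14.263994216918945), 60.2551155090332)
dark [209 265   8   8  37] [212.37837838 268.27027027] ((212.5, 268.5), (7.0, 7.0), 90.0)
[195.44444444 177.55555556 162.22222222]
[195.55555556 177.77777778 162.44444444]
[195.44444444 177.88888889 162.33333333]
```

View pics/crop1.png

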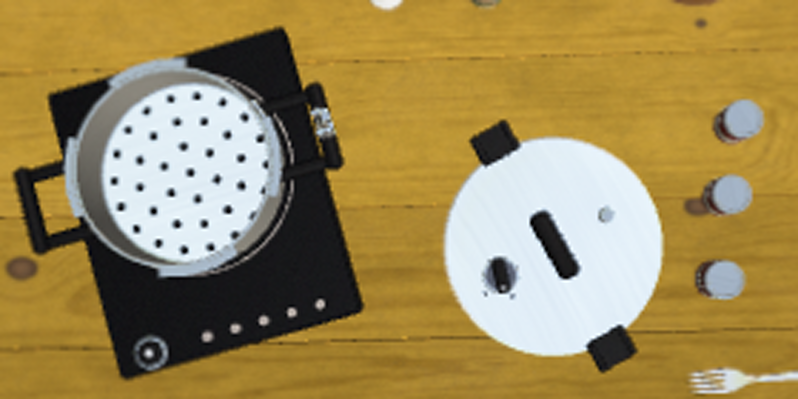

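Run:
```python
from h import *
from scipy.optimize import least_squares
d=cap('top'); im=np.ascontiguousarray(d['pixels'][:,:,::-1]); hsv=cv2.cvtColor(im,cv2.COLOR_BGR2HSV)
def blob(m,uv):
    n,l,st,ce=cv2.connectedComponentsWithStats(m.astype(np.uint8)); 
    return (l==l[int(uv[1]),int(uv[0])])
b=im[...,0].astype(int);r=im[...,2].astype(int)
grey=(r-b<25)&(hsv[...,2]>110)
for uv in((421,186),(417,212),(414,243)):
    m=blob(grey,uv);p=np.argwhere(m)[:,::-1];P=onz(d,p,.07)[:,:2];(c,R)=cv2.minEnclosingCircle(P.astype(np.float32));print('jar',P.mean(0).round(4),np.round(c,4),round(R,4),len(p))
dark=hsv[...,2]<60
def cen(uv,z):
    m=blob(dark,uv);p=np.argwhere(m)[:,::-1];P=onz(d,p,z)[:,:2];rc=cv2.minAreaRect((P*1000).astype(np.float32));return P.mean(0),rc
e1,_=cen((333,195),.022);e2,_=cen((374,267),.022);g,rg=cen((354,231),.061);v,rv=cen((335,241),.061)
dd=e2-e1;print('lid',(e1+e2)/2,'grip',g,'y yaw',np.degrees(np.arctan2(dd[1],dd[0])),np.hypot(*dd),rg,'valve',v,rv,np.hypot(*(v-g)),np.degrees(np.arctan2(*(v-g)[::-1])))
k,_=cen((212,268),.039);print('key dark',k)
# key ring
# pot
c0=onz(d,[224,200],.119)[0,:2];print('c0',c0)
p=np.argwhere(grey)[:,::-1];P=onz(d,p,.119)[:,:2]
q=P-c0;rr=np.hypot(*q.T);s=rr<.118;q=q[s];rr=rr[s];a=np.degrees(np.arctan2(q[:,1],q[:,0]))
out=[]
for k0 in range(-180,180,5):
    w=(a>=k0)&(a<k0+5)
    if w.any(): i=rr[w].argmax();out.append((k0,round(rr[w].max()*1000,1)))
print(out)
```

```text
jar [ 0.5957 -0.2902] [ 0.5958 -0.2902] 0.0196 144
jar [ 0.5209 -0.2757] [ 0.5207 -0.2756] 0.0196 146
jar [ 0.4362 -0.2644] [ 0.4364 -0.2645] 0.0194 148
lid [ 0.47598806 -0.09815855] grip [ 0.47529825 -0.09711989] y yaw -152.09365330180776 0.24227569067862234 ((475.234130859375, -97.13473510742188), (70.003662109375, 18.372539520263672), 27.902599334716797) valve [ 0.44809278 -0.04275189] ((447.05718994140625, -43.1272087097168), (32.27157211303711, 13.083019256591797), 12.3595609664917) 0.06079488482703061 116.58314883302764
key dark [0.64569576 0.03283309]
c0 [0.56881539 0.25861306]
[(-180, np.float64(112.7)), (-175, np.float64(111.3)), (-170, np.float64(113.1)), (-165, np.float64(109.4)), (-160, np.float64(107.3)), (-155, np.float64(107.1)), (-150, np.float64(113.9)), (-145, np.float64(114.2)), (-140, np.float64(113.5)), (-135, np.float64(113.6)), (-130, np.float64(112.8)), (-125, np.float64(111.9)), (-120, np.float64(110.0)), (-115, np.float64(109.3)), (-110, np.float64(109.2)), (-105, np.float64(107.8)), (-100, np.float64(94.4)), (-95, np.float64(104.7)), (-90, np.float64(102.3)
[... 637 characters left out ...]
4(105.3)), (45, np.float64(99.5)), (50, np.float64(100.5)), (55, np.float64(101.1)), (60, np.float64(101.6)), (65, np.float64(103.5)), (70, np.float64(104.4)), (75, np.float64(113.4)), (80, np.float64(114.5)), (85, np.float64(114.3)), (90, np.float64(117.0)), (95, np.float64(115.5)), (100, np.float64(117.9)), (105, np.float64(116.8)), (110, np.float64(117.0)), (115, np.float64(117.9)), (120, np.float64(110.9)), (125, np.float64(111.0)), (130, np.float64(110.2)), (135, np.float64(110.3)), (140, np.float64(110.7)), (145, np.float64(108.8)), (150, np.float64(108.5)), (155, np.float64(107.8)), (160, np.float64(107.8)), (165, np.float64(113.9)), (170, np.float64(113.0)), (175, np.float64(112.2))]
```

Run:
```python
from h import *
from scipy.optimize import least_squares
d=cap('top'); im=np.ascontiguousarray(d['pixels'][:,:,::-1])
b=im[...,0].astype(int);r=im[...,2].astype(int);V=im.max(2)
grey=(r-b<25)&(V>85)
p=np.argwhere(grey)[:,::-1];p=p[(p[:,0]>170)&(p[:,0]<280)&(p[:,1]>150)&(p[:,1]<260)]
P=onz(d,p,.119)[:,:2]; c=np.array([.560,.268])
for it in range(8):
    q=P-c;rr=np.hypot(*q.T);a=np.degrees(np.arctan2(q[:,1],q[:,0]));E=[]
    for k in range(-180,180,3):
        w=(a>=k)&(a<k+3)&(rr<.112)
        if w.any(): i=np.flatnonzero(w)[rr[w].argmax()];E.append((k,*P[i],rr[i]))
    E=np.array(E)
    def f(x):
        t=np.hypot(E[:,1]-x[0],E[:,2]-x[1]);e1=t-.1045;e2=t-.0965
        return np.where(abs(e1)<abs(e2),e1,e2)
    c=least_squares(f,c,loss='soft_l1',f_scale=.001).x
print(c);print([(int(e[0]),round(e[3]*1000,1)) for e in E])
# key: ring & centre near 212,268
cr=im[258:280,202:224];print(cr.max(2))
# hob corners
dark=(V<60).astype(np.uint8);n,l,st,ce=cv2.connectedComponentsWithStats(dark);m=l==l[250,240]
pp=np.argwhere(m)[:,::-1]
W=onz(d,pp,.03)[:,:2]*1000;W=W[W[:,1]<330]
# hull edges
h=cv2.convexHull(W.astype(np.float32))[:,0];ap=cv2.approxPolyDP(h,10,True)[:,0];print(ap.round())
```

```text
[0.55982385 0.26840207]
[(-180, np.float64(102.9)), (-177, np.float64(103.4)), (-174, np.float64(104.1)), (-171, np.float64(105.1)), (-168, np.float64(107.2)), (-165, np.float64(105.4)), (-162, np.float64(108.2)), (-159, np.float64(109.3)), (-156, np.float64(110.5)), (-153, np.float64(110.8)), (-150, np.float64(111.5)), (-147, np.float64(110.9)), (-144, np.float64(110.3)), (-141, np.float64(111.8)), (-138, np.float64(105.7)), (-135, np.float64(105.9)), (-132, np.float64(106.2)), (-129, np.float64(107.2)), (-126, np.float64(107.9)), (-123, np.float64(107.3)), (-120, np.float64(107.1)), (-117, np.float64(107.2)), (-114, np.float64(107.6)), (-111, np.float64(108.4)), (-108, np.float64(107.6)), (-105, np.float64(106.2)), (-102, np.float64(107.8)), (-99, np.float64(104.2)), (-96, np.float64(103.6)), (-93, np.float64(103.3)), (-90, np.float64(106.1)), (-87, np.float64(106.3)), (-84, np.float64(104.5)), (-81, np.float64(105.0)), (-78, np.float64(104.1)), (-75, np.float64(111.8)), (-72, np.float64(111.1)), (-69, np.float64(110.7)), (-66, np.float64(109.5)), (-63, np.float64(102.2)), (-60, np
[... 3421 characters left out ...]
 88 110  83 102 112 151 148  74  39  41  58
   76  98 107 137]
 [ 20  23  20  21  21  21  21  20  36  93 128 114  86  74  71  94 105 123
  145 156 155 152]
 [ 28  21  22  20  21  20  20  20  23  41  60  79  99 112 135 158 158 159
  157 158 156 153]
 [ 56  21  18  22  19  33  51  68  94 104 118 137 149 150 151 153 157 157
  157 157 156 156]
 [108  72  40  55  70 104 115 129 152 153 153 152 150 148 147 149 153 155
  154 155 153 154]
 [149 130 112 122 131 158 157 158 157 156 156 154 153 151 152 153 155 157
  157 157 159 158]
 [157 159 159 160 159 159 160 159 159 159 158 157 156 157 157 158 160 161
  159 159 159 159]]
[[708. 177.]
 [684. 273.]
 [470. 328.]
 [356. 330.]
 [417. 100.]
 [629. 131.]]
```

Run:
```python
from h import *
d=cap('top'); im=np.ascontiguousarray(d['pixels'][:,:,::-1]);V=im.max(2)
m=(V>90).astype(np.uint8);n,l,st,ce=cv2.connectedComponentsWithStats(m)
pts=[ce[i] for i in range(n) if 2<=st[i][4]<=14 and 200<ce[i][0]<290 and 240<ce[i][1]<285]
print(np.round(pts,1))
K=onz(d,[212.1,268.4],.039)[0];c=np.array([.5598,.2684]);v=K[:2]-c
print('key',K,np.hypot(*v),np.degrees(np.arctan2(v[1],v[0])))
D=onz(d,pts,.031)[:,:2]*1000;print(D.round(1))
f=cv2.fitLine(D.astype(np.float32),cv2.DIST_HUBER,0,.01,.01).ravel();print('dots ang',np.degrees(np.arctan2(f[1],f[0])))
# hob edges: dark mask boundary subpixel along front/right
g=cv2.GaussianBlur(V,(0,0),.7).astype(float)
def edge(p0,p1,nrm,z):
    o=[]
    for t in np.linspace(0,1,30):
        p=np.array(p0)*(1-t)+np.array(p1)*t
        s=np.arange(-6,6,.25);q=p+np.outer(s,nrm)
        pr=cv2.remap(g.astype(np.float32),q[:,0].astype(np.float32)[None],q[:,1].astype(np.float32)[None],1)[0]
        o.append(p+s[np.abs(np.gradient(pr)).argmax()]*np.array(nrm))
    W=onz(d,o,z)[:,:2];f=cv2.fitLine((W*1000).astype(np.float32),cv2.DIST_HUBER,0,.01,.01).ravel();print('edge',np.degrees(np.arctan2(f[1],f[0])),f[2:])
A=[160,145]
cr=lambda x,y:[160+x/2.85,145+y/2.85]
edge(cr(140,375),cr(350,316),[.27,.96],.03)
edge(cr(340,240),cr(358,300),[.96,-.27],.03)
edge(cr(292,40),cr(308,85),[.96,-.27],.03)
edge(cr(65,90),cr(270,32),[.27,.96],.03)
# handle ends z=.106
edge(cr(18,185),cr(30,240),[.96,-.27],.106)
edge(cr(326,95),cr(340,155),[.96,-.27],.106)
```

```text
[[272.  251.2]
 [262.  254. ]
 [252.  257. ]
 [242.2 260. ]
 [232.4 262.6]
 [211.9 268.3]]
key [0.37858097 0.31508933 0.039     ] 0.187136925325995 165.55249591777974
[[423.4 141. ]
 [416.1 170.3]
 [408.2 199.7]
 [400.2 228.5]
 [393.4 257.4]
 [378.3 317.8]]
dots ang -75.62203
edge -75.60319 [384.28354 213.8871 ]
edge 14.418974 [457.82263  107.254295]
edge 14.869863 [669.7907  161.66823]
edge -75.1568 [683.06757 283.15945]
edge 14.300587 [523.04913 402.87482]
edge 15.364384 [593.9904   114.810905]
```

```bash
cat >> h.py <<'E'
from scipy.spatial.transform import Rotation as Ro
import math
def pose():
    s=bot.get_state();M=Ro.from_rotvec(s['tool_rot']).as_matrix()
    return np.r_[s['position'],math.degrees(math.atan2(M[1,0],M[0,0]))],s,M
def plan(wps,start=None,step=.05,dec=4):
    """wps: (hand,x,y,z,psi[,nrows]); prints rows"""
    p=pose()[0] if start is None else np.array(start,float);out=[]
    for w in wps:
        h,tgt=w[0],np.array(w[1:5],float)
        dps=tgt[3]-p[3]
        n=max(math.ceil(np.linalg.norm(tgt[:3]-p[:3])/step),math.ceil(abs(dps)/10.5),1)
        if len(w)>5:n=max(n,w[5])
        p0=p.copy()
        for i in range(n):
            g=p0+(tgt-p0)*(i+1)/n
            a=math.radians(p[3]);dx,dy,dz=g[:3]-p[:3];tw=round(-(g[3]-p[3]),1)
            t=np.round([dx*math.cos(a)+dy*math.sin(a),dx*math.sin(a)-dy*math.cos(a),-dz],dec)+0.
            out.append([h,t.tolist(),tw])
            p[:3]+=[t[0]*math.cos(a)+t[1]*math.sin(a),t[0]*math.sin(a)-t[1]*math.cos(a),-t[2]];p[3]-=tw
    while len(out)%5: out.append([out[-1][0],[0,0,0],0])
    for i in range(0,len(out),5): print(out[i:i+5])
    print('end',p.round(4))
E
python3 - <<'E'
from h import *
p=pose()[0];print(p)
plan([(1,.4364,-.2645,.16,196.5)],start=p)
E
```

```text
[ 0.17024268 -0.57515674  0.23899843 16.4877397 ]
[[1, [0.0191, -0.0124, 0.0044], np.float64(-10.0)], [1, [0.0209, -0.0088, 0.0044], np.float64(-10.0)], [1, [0.0222, -0.0051, 0.0044], np.float64(-10.0)], [1, [0.0226, -0.0012, 0.0044], np.float64(-10.0)], [1, [0.0226, 0.0028, 0.0043], np.float64(-10.0)]]
[[1, [0.0217, 0.0067, 0.0044], np.float64(-10.0)], [1, [0.0202, 0.0104, 0.0044], np.float64(-10.0)], [1, [0.0182, 0.0137, 0.0044], np.float64(-10.0)], [1, [0.0155, 0.0166, 0.0044], np.float64(-10.0)], [1, [0.0123, 0.0191, 0.0044], np.float64(-10.0)]]
[[1, [0.0089, 0.0209, 0.0044], np.float64(-10.0)], [1, [0.005, 0.0222, 0.0044], np.float64(-10.0)], [1, [0.0012, 0.0227, 0.0044], np.float64(-10.0)], [1, [-0.0028, 0.0225, 0.0043], np.float64(-10.0)], [1, [-0.0067, 0.0218, 0.0044], np.float64(-10.0)]]
[[1, [-0.0103, 0.0202, 0.0044], np.float64(-10.0)], [1, [-0.0137, 0.0181, 0.0044], np.float64(-10.0)], [1, [-0.0166, 0.0155, 0.0044], np.float64(-10.0)], [1, [0, 0, 0], 0], [1, [0, 0, 0], 0]]
end [ 4.364000e-01 -2.645000e-01  1.600000e-01  1.964877e+02]
```

>>> play_rows(motion=[[1,[0,0,0],-5],[1,[0,0,0],-10],[1,[0,0,0],-10],[1,[0,0,0],-10],[1,[0,0,0],-10]])

```text
time_s: 0.92
position: [0.1703, -0.5753, 0.2392]
tool_rot: [-2.695, -1.614, -0.0]
force: [0.8, -0.1, 0.1]
width: 0.0854
finger_force: 0.0
```

Run:
```python
from h import *
p,s,M=pose();print(p,s['qpos'])
plan([(1,.4364,-.2645,.16,196.5)],start=p)
```

```text
[ 0.17027064 -0.57525994  0.23919572 61.81779237] [-1.28302109e+00  3.13575516e-01 -4.72331431e-02  1.21017885e+00
 -4.23909485e-06  7.79647547e-01]
[[1, [0.0307, 0.0068, 0.0061], np.float64(-10.4)], [1, [0.0291, 0.0122, 0.0061], np.float64(-10.3)], [1, [0.0263, 0.0171, 0.0061], np.float64(-10.4)], [1, [0.0229, 0.0217, 0.0061], np.float64(-10.3)], [1, [0.0186, 0.0254, 0.0061], np.float64(-10.4)]]
[[1, [0.0137, 0.0283, 0.0061], np.float64(-10.4)], [1, [0.0083, 0.0303, 0.006], np.float64(-10.3)], [1, [0.0028, 0.0314, 0.0061], np.float64(-10.4)], [1, [-0.0029, 0.0313, 0.0061], np.float64(-10.3)], [1, [-0.0085, 0.0304, 0.0061], np.float64(-10.4)]]
[[1, [-0.0137, 0.0282, 0.0061], np.float64(-10.4)], [1, [-0.0187, 0.0254, 0.0061], np.float64(-10.3)], [1, [-0.0229, 0.0216, 0.0061], np.float64(-10.4)], [1, [0, 0, 0], 0], [1, [0, 0, 0], 0]]
end [ 4.364000e-01 -2.645000e-01  1.600000e-01  1.965178e+02]
```

>>> play_rows(motion=[[1,[0,0,0],-10],[1,[0,0,0],-10],[1,[0,0,0],-10],[1,[0,0,0],-10],[1,[0,0,0],-10]])

```text
time_s: 1.55
position: [0.1703, -0.5752, 0.2392]
tool_rot: [-1.761, -2.602, -0.0]
force: [-0.1, 0.6, -0.4]
width: 0.0856
finger_force: 0.0
```

>>> play_rows(motion=[[1,[0,0,0],-10],[1,[0,0,0],-10],[1,[0,0,0],-10],[1,[0,0,0],-10],[1,[0,0,0],-10]])

```text
time_s: 2.17
position: [0.1703, -0.5753, 0.2392]
tool_rot: [-0.496, -3.102, -0.0]
force: [-0.6, -0.0, -0.8]
width: 0.0852
finger_force: 0.0
```

>>> play_rows(motion=[[1,[0,0,0],-10],[1,[0,0,0],-10],[1,[0,0,0],-10],[1,[0,0,0],-3],[1,[0,0,0],0]])

```text
time_s: 2.8
position: [0.1703, -0.5753, 0.2392]
tool_rot: [0.395, -3.117, -0.0]
force: [0.2, 0.2, -0.7]
width: 0.0856
finger_force: 0.0
```

Run:
```python
from h import *
p,s,M=pose();p[3]%=360;print(p,s['qpos'])
plan([(1,.4364,-.2645,.16,p[3]),(1,.4364,-.2645,.041,p[3],4)],start=p)
```

```text
[ 1.70275843e-01 -5.75272380e-01  2.39238882e-01  1.94450405e+02] [-1.28301491e+00  3.13526852e-01 -4.72013352e-02  1.21019187e+00
 -1.11768719e-05 -1.53522206e+00]
[[1, [-0.0373, 0.0261, 0.0088], np.float64(-0.0)], [1, [-0.0372, 0.026, 0.0088], np.float64(-0.0)], [1, [-0.0373, 0.0261, 0.0088], np.float64(-0.0)], [1, [-0.0372, 0.026, 0.0088], np.float64(-0.0)], [1, [-0.0373, 0.0261, 0.0088], np.float64(-0.0)]]
[[1, [-0.0372, 0.0261, 0.0088], np.float64(-0.0)], [1, [-0.0373, 0.026, 0.0088], np.float64(-0.0)], [1, [-0.0372, 0.0261, 0.0088], np.float64(-0.0)], [1, [-0.0373, 0.026, 0.0088], np.float64(-0.0)], [1, [0.0, 0.0, 0.0298], np.float64(-0.0)]]
[[1, [0.0, 0.0, 0.0297], np.float64(-0.0)], [1, [0.0, 0.0, 0.0298], np.float64(-0.0)], [1, [0.0, 0.0, 0.0297], np.float64(-0.0)], [1, [0, 0, 0], 0], [1, [0, 0, 0], 0]]
end [ 4.365000e-01 -2.645000e-01  4.100000e-02  1.944504e+02]
```

>>> play_rows(motion=[[1,[-0.048,0.0335,0.011],0],[1,[-0.048,0.0335,0.011],0],[1,[-0.048,0.0335,0.011],0],[1,[-0.048,0.0335,0.011],0],[1,[-0.048,0.0335,0.011],0]])

```text
time_s: 3.42
position: [0.3618, -0.3517, 0.1842]
tool_rot: [-0.394, 3.116, -0.001]
force: [-0.1, 0.6, 0.9]
width: 0.0855
finger_force: 0.0
```

>>> play_rows(motion=[[1,[-0.048,0.0335,0.011],0],[1,[-0.047,0.0335,0.013],0],[1,[0,0,0],0],[1,[0,0,0],0],[1,[0,0,0],0]])

```text
time_s: 4.05
position: [0.4354, -0.2656, 0.1607]
tool_rot: [-0.393, 3.117, -0.001]
force: [0.2, -0.0, -0.4]
width: 0.0853
finger_force: 0.0
```

Run:
```python
from h import *
cap('scene','s1')
p,s,M=pose();p[3]%=360;print(p)
plan([(1,.4364,-.2645,.041,p[3],4)],start=p)
```

```text
[ 4.35384019e-01 -2.65664767e-01  1.60647482e-01  1.94350696e+02]
[[1, [-0.0003, 0.0002, 0.0299], np.float64(-0.0)], [1, [-0.0003, 0.0002, 0.0299], np.float64(-0.0)], [1, [-0.0004, 0.0003, 0.0299], np.float64(-0.0)], [1, [-0.0003, 0.0002, 0.0299], np.float64(-0.0)], [1, [0, 0, 0], 0]]
end [ 4.364000e-01 -2.645000e-01  4.100000e-02  1.943507e+02]
```

View pics/s1.png

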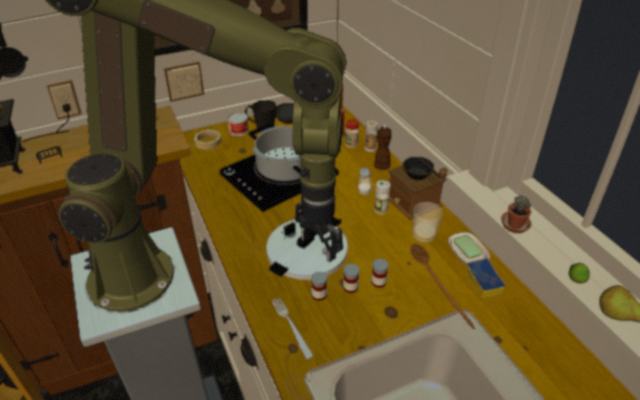

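The scene view shows the gripper high in front of the lid, at about (320,240), with the jars at (319,285), (350,278) and (379,272). I'll check that projection against the jar caps before descending.

Run:
```python
from h import *
d=cap('scene')
p,s,M=pose();print(proj(d,p[:3]),proj(d,[p[0],p[1],.07]),proj(d,[[.5209,-.2757,.07],[.5957,-.2902,.07],[.5209,-.2757,.0]]))
im=d['pixels'].astype(int)
for u in (319,350,379): print([tuple(im[v,u]) for v in range(262,304,4)])
```

```text
[[317.27113338 251.53975575]] [[317.34952222 277.70494101]] [[349.90787902 269.86598632]
 [378.63914364 264.62032132]
 [348.87346099 288.46885217]]
[(np.int64(161), np.int64(175), np.int64(167)), (np.int64(158), np.int64(172), np.int64(166)), (np.int64(153), np.int64(167), np.int64(157)), (np.int64(109), np.int64(119), np.int64(113)), (np.int64(109), np.int64(119), np.int64(113)), (np.int64(106), np.int64(113), np.int64(110)), (np.int64(106), np.int64(74), np.int64(63)), (np.int64(91), np.int64(43), np.int64(31)), (np.int64(158), np.int64(142), np.int64(112)), (np.int64(113), np.int64(83), np.int64(64)), (np.int64(111), np.int64(81), np.int64(0))]
[(np.int64(124), np.int64(93), np.int64(19)), (np.int64(111), np.int64(120), np.int64(113)), (np.int64(109), np.int64(118), np.int64(113)), (np.int64(109), np.int64(118), np.int64(115)), (np.int64(112), np.int64(83), np.int64(73)), (np.int64(88), np.int64(34), np.int64(24)), (np.int64(163), np.int64(147), np.int64(116)), (np.int64(123), np.int64(93), np.int64(71)), (np.int64(106), np.int64(77), np.int64(2)), (np.int64(116), np.int64(86), np.int64(6)), (np.int64(115), np.int64(84), np.int64(0))]
[(np.int64(109), np.int64(120), np.int64(114)), (np.int64(110), np.int64(119), np.int64(112)), (np.int64(106), np.int64(107), np.int64(99)), (np.int64(110), np.int64(51), np.int64(42)), (np.int64(119), np.int64(87), np.int64(67)), (np.int64(163), np.int64(147), np.int64(116)), (np.int64(89), np.int64(43), np.int64(25)), (np.int64(123), np.int64(91), np.int64(0)), (np.int64(130), np.int64(98), np.int64(8)), (np.int64(130), np.int64(99), np.int64(1)), (np.int64(126), np.int64(94), np.int64(7))]
```

>>> play_rows(motion=[[1,[-0.0015,0.001,0.03],0],[1,[0,0,0.03],0],[1,[0,0,0.03],0],[1,[0,0,0.03],0],[1,[0,0,0],0]])

```text
time_s: 4.78
position: [0.4349, -0.2628, 0.0386]
tool_rot: [0.393, -3.113, -0.004]
force: [0.7, -0.8, 0.4]
width: 0.0848
finger_force: 0.0
```

>>> play_rows(motion=[[0,[0,0,0],0],[0,[0,0,0],0],[0,[0,0,0],0],[0,[0,0,0],0],[0,[0,0,0],0]])

```text
time_s: 5.4
position: [0.4381, -0.2638, 0.0417]
tool_rot: [-0.396, 3.115, -0.003]
force: [0.2, 0.5, 5.2]
width: 0.0374
finger_force: 59.4
```

>>> play_rows(motion=[[0,[0,0,0],0],[0,[0,0,-0.04],0],[0,[0,0,-0.06],0],[0,[0,0,-0.06],0],[0,[0,0,-0.04],0]])

```text
time_s: 6.02
position: [0.4379, -0.2635, 0.2441]
tool_rot: [-0.396, 3.113, -0.004]
force: [0.4, -1.1, -1.2]
width: 0.0378
finger_force: 60.5
```

Run:
```python
from h import *
p,s,M=pose();p[3]%=360;print(p,s['width'],s['finger_force'])
a=math.radians(14.4);c=np.array([.5598,.2685])
t=c+.052*np.array([math.cos(a),math.sin(a)]);print(t)
plan([(0,*t,.24,p[3]),(0,*t,.0845,p[3])],start=p)
```

```text
[  0.43794713  -0.26351198   0.24407937 194.49641067] 0.037778419950153734 60.541391372680664
[0.61016632 0.28143187]
[[0, [-0.0253, 0.0404, 0.0003], np.float64(-0.0)], [0, [-0.0252, 0.0403, 0.0004], np.float64(-0.0)], [0, [-0.0253, 0.0404, 0.0003], np.float64(-0.0)], [0, [-0.0252, 0.0404, 0.0004], np.float64(-0.0)], [0, [-0.0253, 0.0404, 0.0003], np.float64(-0.0)]]
[[0, [-0.0253, 0.0403, 0.0003], np.float64(-0.0)], [0, [-0.0252, 0.0404, 0.0004], np.float64(-0.0)], [0, [-0.0253, 0.0404, 0.0003], np.float64(-0.0)], [0, [-0.0253, 0.0404, 0.0004], np.float64(-0.0)], [0, [-0.0252, 0.0403, 0.0003], np.float64(-0.0)]]
[[0, [-0.0253, 0.0404, 0.0003], np.float64(-0.0)], [0, [-0.0252, 0.0404, 0.0004], np.float64(-0.0)], [0, [0.0, 0.0, 0.0389], np.float64(-0.0)], [0, [0.0, 0.0, 0.0388], np.float64(-0.0)], [0, [0.0, 0.0, 0.0389], np.float64(-0.0)]]
[[0, [0.0, 0.0, 0.0389], np.float64(-0.0)], [0, [0, 0, 0], 0], [0, [0, 0, 0], 0], [0, [0, 0, 0], 0], [0, [0, 0, 0], 0]]
end [6.101000e-01 2.814000e-01 8.450000e-02 1.944964e+02]
```

>>> play_rows(motion=[[0,[-0.0253,0.0404,0],0],[0,[-0.0253,0.0404,0],0],[0,[-0.0253,0.0404,0],0],[0,[-0.0253,0.0404,0],0],[0,[-0.0253,0.0404,0],0]])

```text
time_s: 6.65
position: [0.5094, -0.0344, 0.241]
tool_rot: [-0.396, 3.115, -0.0]
force: [0.9, -0.4, -1.2]
width: 0.0378
finger_force: 60.6
```

>>> play_rows(motion=[[0,[-0.0253,0.0404,0],0],[0,[-0.0253,0.0404,0],0],[0,[-0.0253,0.0404,0],0],[0,[-0.0253,0.0404,0],0],[0,[-0.0253,0.0404,0],0]])

```text
time_s: 7.28
position: [0.5813, 0.1929, 0.2409]
tool_rot: [-0.396, 3.116, -0.0]
force: [0.8, -0.1, -0.8]
width: 0.0377
finger_force: 60.6
```

>>> play_rows(motion=[[0,[-0.0253,0.0404,0],0],[0,[-0.0253,0.0404,0],0],[0,[0,0,0],0],[0,[0,0,0],0],[0,[0,0,0],0]])

```text
time_s: 7.9
position: [0.6096, 0.2811, 0.2407]
tool_rot: [0.394, -3.117, 0.0]
force: [-0.7, 0.0, -0.9]
width: 0.0376
finger_force: 60.8
```

Run:
```python
from h import *
p,s,M=pose();p[3]%=360;print(p,s['width'],s['finger_force'],s['qpos'])
cap('scene','s2');t=(.6102,.2814)
plan([(0,*t,.12,p[3]),(0,*t,.0845,p[3],2)],start=p)
```

```text
[  0.60960804   0.28105091   0.24068513 194.42214789] 0.037647222268910145 60.76773762702942 [ 4.32117693e-01  4.51738896e-01  1.55182038e-01  1.27434211e+00
 -2.59201561e-04  1.80403733e-01]
[[0, [-0.0002, 0.0001, 0.0402], np.float64(-0.0)], [0, [-0.0002, 0.0, 0.0403], np.float64(-0.0)], [0, [-0.0003, 0.0001, 0.0402], np.float64(-0.0)], [0, [0.0, 0.0, 0.0177], np.float64(-0.0)], [0, [0.0, 0.0, 0.0178], np.float64(-0.0)]]
end [6.102000e-01 2.814000e-01 8.450000e-02 1.944221e+02]
```

View pics/s2.png

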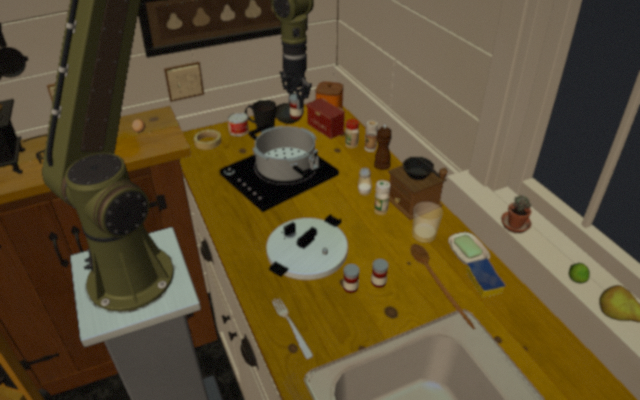

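The jar is held above the pot at about (294,105), and the two other jars are untouched at (350,278) and (379,272). I'll lower it now.

>>> play_rows(motion=[[0,[-0.0005,0,0.04],0],[0,[0,0,0.04],0],[0,[0,0,0.04],0],[0,[0,0,0.025],0],[0,[0,0,0.011],0]])

```text
time_s: 8.57
position: [0.6094, 0.2807, 0.0833]
tool_rot: [0.394, -3.115, 0.003]
force: [-4.7, -16.9, 33.9]
width: 0.0378
finger_force: 64.4
```

>>> play_rows(motion=[[0,[0,0,0],0],[0,[0,0,0],0],[0.65,[0,0,0],0],[0.65,[0,0,0],0],[0.65,[0,0,0],0]])

```text
time_s: 9.2
position: [0.6105, 0.2825, 0.0846]
tool_rot: [-0.396, 3.116, 0.0]
force: [0.2, -0.0, 0.1]
width: 0.0554
finger_force: 0.0
```

>>> play_rows(motion=[[0.65,[0,0,-0.03],0],[0.65,[0,0,-0.04],0],[0.65,[0,0,-0.04],0],[1,[0,0,-0.04],0],[1,[0,0,0],0]])

```text
time_s: 9.82
position: [0.6123, 0.2834, 0.2386]
tool_rot: [-0.396, 3.11, 0.003]
force: [0.3, -0.2, -0.5]
width: 0.0851
finger_force: 0.0
```

Run:
```python
from h import *
p,s,M=pose();p[3]%=360;print(p,s['width'])
d=cap('top');im=np.ascontiguousarray(d['pixels'][:,:,::-1])
t=(.5209,-.2757)
plan([(1,*t,.235,p[3],12),(1,*t,.041,p[3],4)],start=p)
```

```text
[  0.61233729   0.28336041   0.23863778 194.496304  ] 0.08514791449571668
[[1, [0.019, -0.0432, 0.0003], np.float64(-0.0)], [1, [0.0191, -0.0432, 0.0003], np.float64(-0.0)], [1, [0.019, -0.0432, 0.0003], np.float64(-0.0)], [1, [0.0191, -0.0432, 0.0003], np.float64(-0.0)], [1, [0.019, -0.0432, 0.0003], np.float64(-0.0)]]
[[1, [0.019, -0.0432, 0.0003], np.float64(-0.0)], [1, [0.0191, -0.0432, 0.0003], np.float64(-0.0)], [1, [0.019, -0.0432, 0.0003], np.float64(-0.0)], [1, [0.0191, -0.0432, 0.0003], np.float64(-0.0)], [1, [0.019, -0.0432, 0.0003], np.float64(-0.0)]]
[[1, [0.019, -0.0432, 0.0003], np.float64(-0.0)], [1, [0.0191, -0.0432, 0.0003], np.float64(-0.0)], [1, [0.0, 0.0, 0.0485], np.float64(-0.0)], [1, [0.0, 0.0, 0.0485], np.float64(-0.0)], [1, [0.0, 0.0, 0.0485], np.float64(-0.0)]]
[[1, [0.0, 0.0, 0.0485], np.float64(-0.0)], [1, [0, 0, 0], 0], [1, [0, 0, 0], 0], [1, [0, 0, 0], 0], [1, [0, 0, 0], 0]]
end [ 5.209000e-01 -2.757000e-01  4.100000e-02  1.944963e+02]
```

>>> play_rows(motion=[[1,[0.0188,-0.0431,0],0],[1,[0.0188,-0.0431,0],0],[1,[0.0188,-0.0431,0],0],[1,[0.0188,-0.0431,0],0],[1,[0.0188,-0.0431,0],0]])

```text
time_s: 10.5
position: [0.5719, 0.0487, 0.2326]
tool_rot: [0.396, -3.114, -0.0]
force: [-0.4, 0.2, 0.2]
width: 0.0854
finger_force: 0.0
```

>>> play_rows(motion=[[1,[0.0188,-0.0431,0],0],[1,[0.0188,-0.0431,0],0],[1,[0.0188,-0.0431,0],0],[1,[0.0188,-0.0431,0],0],[1,[0.0188,-0.0431,0],0]])

```text
time_s: 11.12
position: [0.5349, -0.1831, 0.2327]
tool_rot: [0.396, -3.114, -0.002]
force: [0.7, -0.6, -0.0]
width: 0.0851
finger_force: 0.0
```

>>> play_rows(motion=[[1,[0.0188,-0.0431,0],0],[1,[0.0188,-0.0431,0],0],[1,[0,0,0],0],[1,[0,0,0],0],[1,[0,0,0],0]])

```text
time_s: 11.75
position: [0.5212, -0.2736, 0.2337]
tool_rot: [0.398, -3.116, -0.001]
force: [0.5, 0.0, 0.7]
width: 0.0856
finger_force: 0.0
```

Run:
```python
from h import *
p,s,M=pose();p[3]%=360;print(p,s['width'])
d=cap('top');im=np.ascontiguousarray(d['pixels'][:,:,::-1])
cv2.imwrite('pics/crop2.png',cv2.resize(im[145:285,160:440],(0,0),fx=2.85,fy=2.85,interpolation=cv2.INTER_CUBIC))
```

```text
[  0.5212291   -0.27363629   0.23374801 194.56594109] 0.0856484186713642
```

View pics/crop2.png

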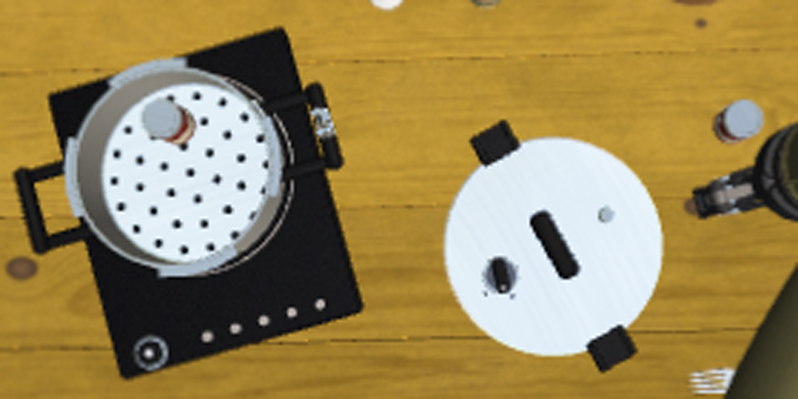

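Jar 1 stands upright in the pot at crop (163,118), the lid has not moved, and the gripper is over jar 2. Next is picking jar 2.

>>> play_rows(motion=[[1,[0.0005,-0.002,0.045],0],[1,[0,0,0.05],0],[1,[0,0,0.05],0],[1,[0,0,0.035],0],[1,[0,0,0.0125],0]])

```text
time_s: 12.42
position: [0.52, -0.2751, 0.0397]
tool_rot: [0.398, -3.113, -0.004]
force: [-0.6, 0.1, 0.2]
width: 0.0853
finger_force: 0.0
```

>>> play_rows(motion=[[1,[0,0,0],0],[0,[0,0,0],0],[0,[0,0,0],0],[0,[0,0,0],0],[0,[0,0,0],0]])

```text
time_s: 13.05
position: [0.5222, -0.2772, 0.0432]
tool_rot: [-0.396, 3.115, -0.001]
force: [-1.1, 1.5, 5.3]
width: 0.0375
finger_force: 59.5
```

>>> play_rows(motion=[[0,[0,0,0],0],[0,[0,0,-0.04],0],[0,[0,0,-0.06],0],[0,[0,0,-0.06],0],[0,[0,0,-0.04],0]])

```text
time_s: 13.68
position: [0.522, -0.2774, 0.2455]
tool_rot: [-0.396, 3.114, -0.003]
force: [0.5, 0.1, -1.4]
width: 0.0377
finger_force: 60.4
```

>>> play_rows(motion=[[0,[-0.0145,0.0431,0],0],[0,[-0.0145,0.0431,0],0],[0,[-0.0145,0.0431,0],0],[0,[-0.0145,0.0431,0],0],[0,[-0.0145,0.0431,0],0]])

```text
time_s: 14.3
position: [0.5375, -0.0488, 0.2422]
tool_rot: [-0.396, 3.116, -0.0]
force: [0.9, -0.8, -0.8]
width: 0.0375
finger_force: 60.5
```

>>> play_rows(motion=[[0,[-0.0145,0.0431,0],0],[0,[-0.0145,0.0431,0],0],[0,[-0.0145,0.0431,0],0],[0,[-0.0145,0.0431,0],0],[0,[-0.0145,0.0431,0],0]])

```text
time_s: 14.92
position: [0.5538, 0.1781, 0.2422]
tool_rot: [-0.396, 3.116, -0.0]
force: [0.3, -0.4, -0.3]
width: 0.0378
finger_force: 60.5
```

>>> play_rows(motion=[[0,[-0.0145,0.0431,0],0],[0,[-0.0145,0.0431,0],0],[0,[0,0,0],0],[0,[0,0,0],0],[0,[0,0,0],0]])

```text
time_s: 15.55
position: [0.5603, 0.2662, 0.242]
tool_rot: [0.394, -3.117, 0.001]
force: [0.7, 0.5, -0.5]
width: 0.0379
finger_force: 60.6
```

Run:
```python
from h import *
p,s,M=pose();p[3]%=360;print(p,s['width'])
plan([(0,.5598,.2685,p[2],p[3])],start=p)
```

```text
[  0.56033538   0.266222     0.24196264 194.41712852] 0.03788974959196506
[[0, [0.0, 0.0023, 0.0], np.float64(-0.0)], [0, [0, 0, 0], 0], [0, [0, 0, 0], 0], [0, [0, 0, 0], 0], [0, [0, 0, 0], 0]]
end [  0.5598   0.2684   0.242  194.4171]
```

>>> play_rows(motion=[[0,[0,0.002,0.05],0],[0,[0,0,0.05],0],[0,[0,0,0.04],0],[0,[0,0,0.014],0],[0,[0,0,0.002],0]])

```text
time_s: 16.18
position: [0.5601, 0.2687, 0.086]
tool_rot: [0.395, -3.116, 0.0]
force: [-0.5, -0.2, -0.5]
width: 0.0379
finger_force: 60.7
```

>>> play_rows(motion=[[0,[0,0,0.001],0],[0,[0,0,0],0],[0.65,[0,0,0],0],[0.65,[0,0,0],0],[0.65,[0,0,0],0]])

```text
time_s: 16.8
position: [0.56, 0.2694, 0.085]
tool_rot: [-0.396, 3.116, 0.0]
force: [0.8, -0.1, -0.5]
width: 0.0554
finger_force: 0.0
```

>>> play_rows(motion=[[0.65,[0,0,-0.03],0],[0.65,[0,0,-0.04],0],[0.65,[0,0,-0.04],0],[1,[0,0,-0.04],0],[1,[0,0,0],0]])

```text
time_s: 17.42
position: [0.5619, 0.2703, 0.2388]
tool_rot: [-0.395, 3.11, 0.003]
force: [0.4, -0.1, 0.8]
width: 0.0854
finger_force: 0.0
```

>>> play_rows(motion=[[1,[0.0087,-0.0458,0],0],[1,[0.0087,-0.0458,0],0],[1,[0.0087,-0.0458,0],0],[1,[0.0087,-0.0458,0],0],[1,[0.0087,-0.0458,0],0]])

```text
time_s: 18.05
position: [0.5745, 0.0352, 0.2337]
tool_rot: [0.396, -3.115, -0.0]
force: [0.9, 0.1, -0.0]
width: 0.0852
finger_force: 0.0
```

>>> play_rows(motion=[[1,[0.0087,-0.0458,0],0],[1,[0.0087,-0.0458,0],0],[1,[0.0087,-0.0458,0],0],[1,[0.0087,-0.0458,0],0],[1,[0.0087,-0.0458,0],0]])

```text
time_s: 18.68
position: [0.5897, -0.1972, 0.2336]
tool_rot: [0.396, -3.115, -0.001]
force: [0.5, -0.4, 0.1]
width: 0.0852
finger_force: 0.0
```

>>> play_rows(motion=[[1,[0.0087,-0.0458,0],0],[1,[0.0087,-0.0458,0],0],[1,[0,0,0],0],[1,[0,0,0],0],[1,[0,0,0],0]])

```text
time_s: 19.3
position: [0.5962, -0.2877, 0.2345]
tool_rot: [0.398, -3.116, -0.001]
force: [0.7, -1.1, -0.6]
width: 0.0852
finger_force: 0.0
```

Run:
```python
from h import *
p,s,M=pose();p[3]%=360;print(p,s['width'])
plan([(1,.5957,-.2902,.041,p[3],4)],start=p)
```

```text
[  0.59618261  -0.28768205   0.23446972 194.56356775] 0.08523957543428537
[[1, [0.0003, -0.0006, 0.0484], np.float64(-0.0)], [1, [0.0003, -0.0006, 0.0483], np.float64(-0.0)], [1, [0.0002, -0.0005, 0.0484], np.float64(-0.0)], [1, [0.0003, -0.0006, 0.0484], np.float64(-0.0)], [1, [0, 0, 0], 0]]
end [ 5.957000e-01 -2.902000e-01  4.100000e-02  1.945636e+02]
```

>>> play_rows(motion=[[1,[0.001,-0.0023,0.045],0],[1,[0,0,0.05],0],[1,[0,0,0.05],0],[1,[0,0,0.036],0],[1,[0,0,0.0125],0]])

```text
time_s: 19.92
position: [0.5944, -0.2894, 0.039]
tool_rot: [0.398, -3.113, -0.004]
force: [0.0, 0.2, 0.4]
width: 0.0852
finger_force: 0.0
```

>>> play_rows(motion=[[1,[0,0,0],0],[0,[0,0,0],0],[0,[0,0,0],0],[0,[0,0,0],0],[0,[0,0,0],0]])

```text
time_s: 20.55
position: [0.5968, -0.2918, 0.0429]
tool_rot: [-0.396, 3.115, -0.002]
force: [-1.4, 1.1, 5.7]
width: 0.0378
finger_force: 59.8
```

>>> play_rows(motion=[[0,[0,0,0],0],[0,[0,0,-0.04],0],[0,[0,0,-0.06],0],[0,[0,0,-0.06],0],[0,[0,0,-0.04],0]])

```text
time_s: 21.18
position: [0.5966, -0.2918, 0.2451]
tool_rot: [-0.396, 3.113, -0.003]
force: [0.8, 0.7, -1.1]
width: 0.0373
finger_force: 60.4
```

>>> play_rows(motion=[[0,[-0.0044,0.0459,0],0],[0,[-0.0044,0.0459,0],0],[0,[-0.0044,0.0459,0],0],[0,[-0.0044,0.0459,0],0],[0,[-0.0044,0.0459,0],0]])

```text
time_s: 21.8
position: [0.5593, -0.0624, 0.2416]
tool_rot: [-0.396, 3.116, 0.0]
force: [0.6, -0.2, -0.8]
width: 0.0379
finger_force: 60.6
```

>>> play_rows(motion=[[0,[-0.0044,0.0459,0],0],[0,[-0.0044,0.0459,0],0],[0,[-0.0044,0.0459,0],0],[0,[-0.0044,0.0459,0],0],[0,[-0.0044,0.0459,0],0]])

```text
time_s: 22.42
position: [0.5232, 0.1654, 0.2416]
tool_rot: [-0.396, 3.116, 0.0]
force: [0.1, 0.0, -0.2]
width: 0.0377
finger_force: 60.6
```

>>> play_rows(motion=[[0,[-0.0044,0.0459,0],0],[0,[-0.0044,0.0459,0],0],[0,[0,0,0],0],[0,[0,0,0],0],[0,[0,0,0],0]])

```text
time_s: 23.05
position: [0.5094, 0.254, 0.2414]
tool_rot: [0.394, -3.117, 0.0]
force: [0.4, -0.1, -1.2]
width: 0.038
finger_force: 60.7
```

Run:
```python
from h import *
p,s,M=pose();p[3]%=360;print(p,s['width'])
plan([(0,.5094,.2556,p[2],p[3])],start=p)
```

```text
[  0.509389     0.25400649   0.2413781  194.40797489] 0.038044606670117116
[[0, [-0.0004, 0.0015, 0.0], np.float64(-0.0)], [0, [0, 0, 0], 0], [0, [0, 0, 0], 0], [0, [0, 0, 0], 0], [0, [0, 0, 0], 0]]
end [  0.5094   0.2556   0.2414 194.408 ]
```

>>> play_rows(motion=[[0,[0,0.0015,0.05],0],[0,[0,0,0.05],0],[0,[0,0,0.04],0],[0,[0,0,0.014],0],[0,[0,0,0.0015],0]])

```text
time_s: 23.68
position: [0.5091, 0.256, 0.086]
tool_rot: [0.395, -3.117, 0.0]
force: [-0.3, 0.3, -0.7]
width: 0.0377
finger_force: 61.3
```

>>> play_rows(motion=[[0,[0,0,0.001],0],[0,[0,0,0],0],[0.65,[0,0,0],0],[0.65,[0,0,0],0],[0.65,[0,0,0],0]])

```text
time_s: 24.3
position: [0.5089, 0.2566, 0.085]
tool_rot: [-0.396, 3.116, 0.0]
force: [-0.5, 0.3, -0.5]
width: 0.0555
finger_force: 0.0
```

>>> play_rows(motion=[[0.65,[0,0,-0.03],0],[0.65,[0,0,-0.04],0],[0.65,[0,0,-0.04],0],[1,[0,0,-0.04],0],[1,[0,0,0],0]])

```text
time_s: 24.92
position: [0.5108, 0.2576, 0.2385]
tool_rot: [-0.396, 3.11, 0.003]
force: [0.5, 0.2, -0.5]
width: 0.0852
finger_force: 0.0
```

>>> play_rows(motion=[[1,[0.02,-0.045,0],0],[1,[0.02,-0.045,0],0],[1,[0.02,-0.045,0],0],[1,[0.02,-0.045,0],0],[1,[0.02,-0.045,0],0]])

```text
time_s: 25.55
position: [0.4674, 0.0122, 0.2339]
tool_rot: [0.397, -3.115, 0.0]
force: [1.2, 0.1, -0.6]
width: 0.085
finger_force: 0.0
```

```bash
cat >> h.py <<'E'
def lidpose(d,zl=0.):
    im=np.ascontiguousarray(d['pixels'][:,:,::-1]);V=im.max(2);m=((V<60)).astype(np.uint8)
    n,l,st,ce=cv2.connectedComponentsWithStats(m)
    for i in range(1,n):
        if 20<st[i][4]<400 and 290<ce[i][0]<420 and 160<ce[i][1]<300:
            p=np.argwhere(l==i)[:,::-1]
            rc=cv2.minAreaRect((onz(d,p,zl+.061)[:,:2]*1000).astype(np.float32))
            print(st[i][4],ce[i].round(1),'at.061',onz(d,ce[i],zl+.061)[0,:2].round(4),'at.022',onz(d,ce[i],zl+.022)[0,:2].round(4),np.round(rc[1],1),round(rc[2],1))
E
python3 - <<'E'
from h import *
p,s,M=pose();p[3]%=360;print(p,s['width'])
d=cap('top');lidpose(d);im=np.ascontiguousarray(d['pixels'][:,:,::-1])
cv2.imwrite('pics/crop3.png',cv2.resize(im[145:285,160:440],(0,0),fx=2.85,fy=2.85,interpolation=cv2.INTER_CUBIC))
E
```

```text
[4.67362044e-01 1.22351025e-02 2.33889655e-01 1.94507982e+02] 0.08499842349487792
120 [334. 194.] at.061 [ 0.582  -0.0437] at.022 [ 0.5858 -0.0441] [30.4 39.8] 29.1
160 [353.9 230.8] at.061 [ 0.4753 -0.0971] at.022 [ 0.4759 -0.0992] [70.  18.4] 27.9
159 [374.2 266.9] at.061 [ 0.3715 -0.1511] at.022 [ 0.3689 -0.1549] [31.4 40.3] 27.8
```

View pics/crop3.png

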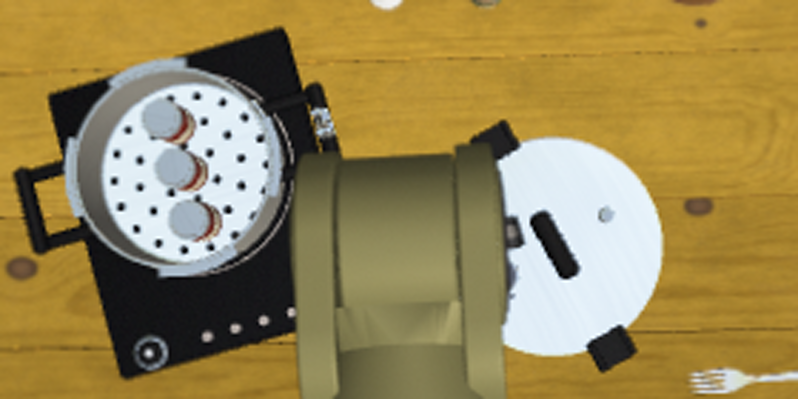

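The three jars stand upright on the rack at crop (163,118), (178,168) and (193,218), and the lid is still where it was. Next I'll approach the lid's grip bar with a narrower opening.

>>> play_rows(motion=[[0.47,[0.007,-0.0364,0],0],[0.47,[0.007,-0.0364,0],0],[0.47,[0.007,-0.0364,0],0],[0.47,[0,0,0.05],-6.7],[0.47,[0,0,0.04],-6.7]])

```text
time_s: 26.22
position: [0.4746, -0.0976, 0.1427]
tool_rot: [0.761, -3.047, -0.001]
force: [-0.1, -0.2, 0.1]
width: 0.0403
finger_force: 0.0
```

>>> play_rows(motion=[[0.47,[0,0,0],0],[0.47,[0,0,0],0],[0.47,[0,0,0],0],[0.47,[0,0,0],0],[0.47,[0,0,0],0]])

```text
time_s: 26.85
position: [0.4758, -0.0973, 0.1455]
tool_rot: [-0.757, 3.048, -0.001]
force: [-1.2, -0.2, -0.7]
width: 0.0402
finger_force: 0.0
```

Run:
```python
from h import *
p,s,M=pose();p[3]%=360;print(p,s['width'],s['qpos'])
plan([(.47,.4755,-.0973,.040,207.9,4)],start=p)
```

```text
[ 4.75779493e-01 -9.73084602e-02  1.45515890e-01  2.07882945e+02] 0.04019774848916882 [-2.01754912e-01  1.60811761e-01 -4.65773291e-01  9.42941283e-01
  1.93829942e-05 -6.88403695e-01]
[[0.47, [0.0001, 0.0, 0.0264], np.float64(-0.0)], [0.47, [0.0, 0.0001, 0.0264], np.float64(-0.0)], [0.47, [0.0001, 0.0, 0.0263], np.float64(-0.0)], [0.47, [0.0, 0.0, 0.0264], np.float64(-0.0)], [0.47, [0, 0, 0], 0]]
end [ 4.756000e-01 -9.730000e-02  4.000000e-02  2.078829e+02]
```

>>> play_rows(motion=[[0.47,[0,0,0.026],0],[0.47,[0,0,0.035],0],[0.47,[0,0,0.03],0],[0.47,[0,0,0.0145],0],[0.47,[0,0,0],0]])

```text
time_s: 27.48
position: [0.4747, -0.0972, 0.0388]
tool_rot: [0.757, -3.048, -0.001]
force: [0.6, -0.1, 0.0]
width: 0.0403
finger_force: 0.0
```

>>> play_rows(motion=[[0,[0,0,0],0],[0,[0,0,0],0],[0,[0,0,0],0],[0,[0,0,0],0],[0,[0,0,-0.01],0]])

```text
time_s: 28.1
position: [0.4742, -0.097, 0.049]
tool_rot: [0.757, -3.047, -0.002]
force: [-0.3, 0.6, -6.2]
width: 0.0207
finger_force: 59.3
```

>>> play_rows(motion=[[0,[0,0,-0.03],0],[0,[0,0,-0.05],0],[0,[0,0,-0.05],0],[0,[0,0,-0.05],0],[0,[0,0,-0.01],0]])

```text
time_s: 28.72
position: [0.4768, -0.0975, 0.2425]
tool_rot: [-0.756, 3.044, -0.003]
force: [0.1, -0.1, -6.8]
width: 0.021
finger_force: 60.1
```

>>> play_rows(motion=[[0,[0,0,0],0],[0,[0,0,0],0],[0,[0,0,0],0],[0,[0,0,0],0],[0,[0,0,0],0]])

```text
time_s: 29.35
position: [0.4751, -0.0973, 0.2389]
tool_rot: [0.757, -3.048, -0.0]
force: [-0.5, 0.3, -6.1]
width: 0.021
finger_force: 60.1
```

Run:
```python
from h import *
p,s,M=pose();p[3]%=360;print(p,s['width'],s['force'],s['torque'],M[:,2])
d=cap('top');lidpose(d,.2)
plan([(0,.5598,.2685,p[2],144.4,9)],start=p)
cap('scene','s3')
```

```text
[ 4.75120592e-01 -9.72728269e-02  2.38877113e-01  2.07889422e+02] 0.020952319899702195 [-0.45523025  0.31857764 -6.11623326] [-0.01361101 -0.07582786 -0.02985359] [-7.11889380e-04  1.34151681e-04 -9.99999738e-01]
208 [333.1 188. ] at.061 [ 0.5768 -0.0398] at.022 [ 0.5812 -0.0401] [30.3 39.9] 28.2
200 [340.4 229.4] at.061 [ 0.4767 -0.0543] at.022 [ 0.4774 -0.0552] [ 25.5 193.7] 78.9
85 [403.2 218.9] at.061 [ 0.4973 -0.2059] at.022 [ 0.4988 -0.2124] [  9.2 125.9] 82.9
[[0, [-0.0273, 0.0315, 0.0], np.float64(7.1)], [0, [-0.0232, 0.0347, 0.0], np.float64(7.0)], [0, [-0.0189, 0.0372, 0.0], np.float64(7.1)], [0, [-0.014, 0.0393, 0.0], np.float64(7.0)], [0, [-0.0092, 0.0407, 0.0], np.float64(7.1)]]
[[0, [-0.0041, 0.0415, 0.0], np.float64(7.0)], [0, [0.001, 0.0417, 0.0], np.float64(7.1)], [0, [0.0061, 0.0413, 0.0], np.float64(7.0)], [0, [0.0111, 0.0402, 0.0], np.float64(7.1)], [0, [0, 0, 0], 0]]
end [  0.5599   0.2685   0.2389 144.3894]
```

View pics/s3.png

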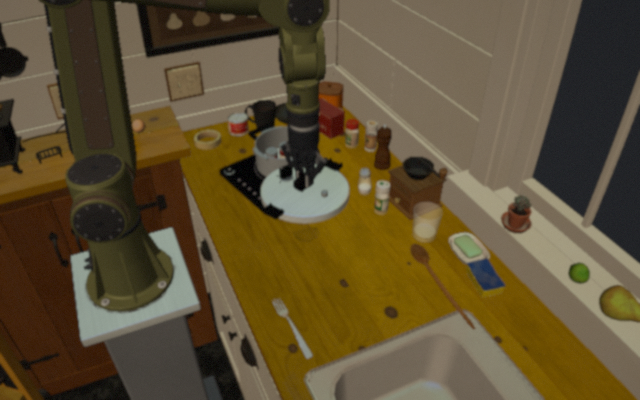

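The lid hangs level from the gripper at about (305,193), clear of everything. I'll carry it over the pot, turning as it goes.

>>> play_rows(motion=[[0,[-0.0273,0.0315,0],7.1],[0,[-0.0232,0.0347,0],7.0],[0,[-0.0189,0.0372,0],7.1],[0,[-0.014,0.0393,0],7.0],[0,[-0.0092,0.0407,0],7.1]])

```text
time_s: 30.08
position: [0.5226, 0.1073, 0.2394]
tool_rot: [0.209, 3.134, -0.0]
force: [0.4, -0.7, -5.8]
width: 0.0211
finger_force: 60.3
```

>>> play_rows(motion=[[0,[-0.0041,0.0415,0],7.0],[0,[0.001,0.0417,0],7.1],[0,[0.0061,0.0413,0],7.0],[0,[0.0111,0.0402,0],7.1],[0,[0,0,0],0]])

```text
time_s: 30.7
position: [0.5604, 0.2715, 0.2387]
tool_rot: [-0.956, -2.992, -0.002]
force: [0.5, -0.2, -5.2]
width: 0.0213
finger_force: 61.0
```

>>> play_rows(motion=[[0,[0,0,0],0],[0,[0,0,0],0],[0,[0,0,0],0],[0,[0,0,0],0],[0,[0,0,0],0]])

```text
time_s: 31.32
position: [0.5601, 0.2682, 0.2395]
tool_rot: [0.961, 2.991, 0.0]
force: [0.3, 1.3, -6.2]
width: 0.0209
finger_force: 61.0
```

Run:
```python
from h import *
p,s,M=pose();p[3]%=360;print(p,s['width'],s['force'],s['torque'],s['qpos'])
plan([(0,.5598,.2685,.162,144.4)],start=p)
d=cap('scene');im=np.ascontiguousarray(d['pixels'][:,:,::-1])
cv2.imwrite('pics/s4.png',cv2.resize(im[20:220,160:420],(0,0),fx=3,fy=3,interpolation=cv2.INTER_CUBIC))
```

```text
[  0.56009904   0.26818846   0.23945562 144.36709985] 0.020922817935014975 [ 0.29719206  1.30866131 -6.23994336] [0.04161315 0.02369107 0.03097369] [ 4.46570542e-01  3.53327273e-01  8.53611630e-03  1.22579741e+00
 -1.41848635e-05  1.06848196e+00]
[[0, [0.0002, 0.0, 0.0387], np.float64(-0.0)], [0, [0.0002, 0.0001, 0.0388], np.float64(-0.0)], [0, [0, 0, 0], 0], [0, [0, 0, 0], 0], [0, [0, 0, 0], 0]]
end [  0.5598   0.2685   0.162  144.3671]
```

View pics/s4.png

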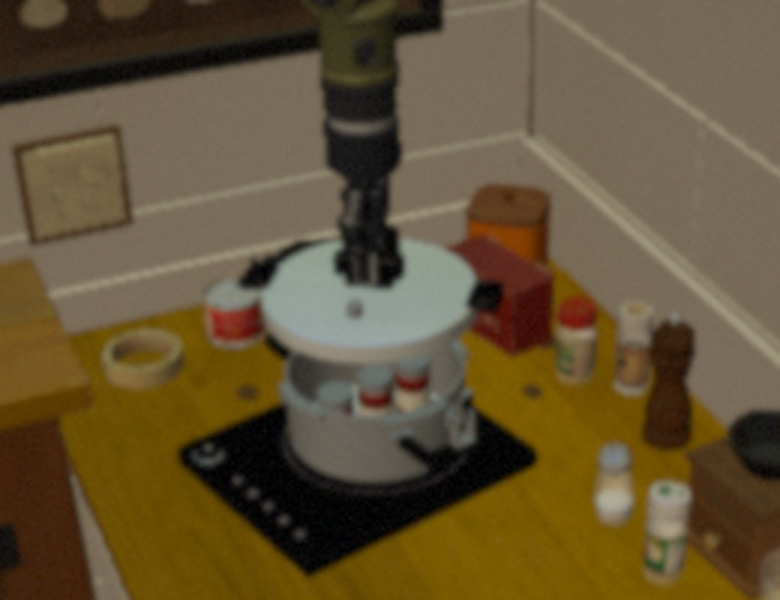

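The lid is held level above the pot, with its ear at crop (485,295) to the right of and behind the latch handle at (460,420), as it should be for 40 deg. I'll lower it gently.

>>> play_rows(motion=[[0,[0,0,0.03],0],[0,[0,0,0.035],0],[0,[0,0,0.01],0],[0,[0,0,0],0],[0,[0,0,0],0]])

```text
time_s: 32.0
position: [0.5611, 0.269, 0.166]
tool_rot: [0.96, 2.989, 0.003]
force: [0.5, -0.1, -5.3]
width: 0.0213
finger_force: 61.0
```

>>> play_rows(motion=[[0,[0,0,0.002],0],[0,[0,0,0.002],0],[0,[0,0,0.001],0],[0,[0,0,0],0],[0,[0,0,0],0]])

```text
time_s: 32.62
position: [0.56, 0.2685, 0.1593]
tool_rot: [-0.961, -2.991, 0.0]
force: [0.0, -0.2, -6.3]
width: 0.0208
finger_force: 61.1
```

>>> play_rows(motion=[[0,[0,0,0.001],0],[0,[0,0,0.001],0],[0,[0,0,0.001],0],[0,[0,0,0],0],[0,[0,0,0],0]])

```text
time_s: 33.25
position: [0.56, 0.2685, 0.1563]
tool_rot: [-0.961, -2.991, -0.0]
force: [-0.4, -0.4, -5.2]
width: 0.021
finger_force: 61.1
```

Run:
```python
from h import *
p,s,M=pose();p[3]%=360;print(p,s['width'],s['force'],s['torque'])
```

```text
[  0.56004123   0.26847875   0.15632639 144.38956298] 0.021013930412445408 [-0.43935039 -0.43964635 -5.24224588] [0.00496965 0.05313127 0.03685744]
```

>>> play_rows(motion=[[0,[0,0,0.001],0],[0,[0,0,0.001],0],[0,[0,0,0.001],0],[0,[0,0,0],0],[0,[0,0,0],0]])

```text
time_s: 33.88
position: [0.5601, 0.2685, 0.1533]
tool_rot: [0.961, 2.991, 0.0]
force: [1.3, -0.1, -6.6]
width: 0.0208
finger_force: 61.1
```

>>> play_rows(motion=[[0,[0,0,0.001],0],[0,[0,0,0.001],0],[0,[0,0,0.001],0],[0,[0,0,0],0],[0,[0,0,0],0]])

```text
time_s: 34.5
position: [0.56, 0.2685, 0.1503]
tool_rot: [0.961, 2.991, -0.0]
force: [0.1, -0.5, -5.6]
width: 0.0208
finger_force: 61.1
```

>>> play_rows(motion=[[0,[0,0,0.001],0],[0,[0,0,0.001],0],[0,[0,0,0.001],0],[0,[0,0,0],0],[0,[0,0,0],0]])

```text
time_s: 35.12
position: [0.5601, 0.2685, 0.1473]
tool_rot: [0.961, 2.991, 0.0]
force: [-0.5, 0.3, -5.6]
width: 0.0211
finger_force: 61.1
```

>>> play_rows(motion=[[0,[0,0,0.001],0],[0,[0,0,0.0005],0],[0,[0,0,0.0005],0],[0,[0,0,0],0],[0,[0,0,0],0]])

```text
time_s: 35.75
position: [0.56, 0.2685, 0.1456]
tool_rot: [0.961, 2.991, 0.0]
force: [-0.8, -0.3, -1.3]
width: 0.0209
finger_force: 61.7
```

Run:
```python
from h import *
p,s,M=pose();p[3]%=360;print(p,s['width'],s['force'],s['torque'])
```

```text
[  0.56001735   0.26849547   0.14564773 144.39020784] 0.02091043881849362 [-0.84981939 -0.30629405 -1.25506736] [-0.21172216  0.42514803 -0.03106793]
```

The lid dropped fully on, with contact at an origin height of about 105.5 mm. Now the clockwise turn.

>>> play_rows(motion=[[0,[0,0,0],4],[0,[0,0,0],5],[0,[0,0,0],5],[0,[0,0,0],5],[0,[0,0,0],0]])

```text
time_s: 36.38
position: [0.5605, 0.2685, 0.1456]
tool_rot: [1.44, 2.791, 0.001]
force: [0.8, -0.0, -1.6]
width: 0.021
finger_force: 61.7
```

>>> play_rows(motion=[[0,[0,0,0],4],[0,[0,0,0],5],[0,[0,0,0],5],[0,[0,0,0],4],[0,[0,0,0],0]])

```text
time_s: 37.0
position: [0.5604, 0.2687, 0.1456]
tool_rot: [1.858, 2.533, 0.001]
force: [-0.0, -0.5, -1.6]
width: 0.0213
finger_force: 61.8
```

Run:
```python
from h import *
p,s,M=pose();p[3]%=360;print(p,s['width'],s['force'],s['torque'])
```

```text
[  0.56038148   0.26869805   0.14563707 107.4843807 ] 0.021281223711275474 [-0.02132474 -0.49146285 -1.60952661] [-0.12799941  0.12297373 -0.20220692]
```

>>> play_rows(motion=[[0,[0,0,0],2],[0,[0,0,0],1],[0,[0,0,0],1],[0,[0,0,0],1],[0,[0,0,0],0]])

```text
time_s: 37.62
position: [0.5603, 0.2699, 0.1456]
tool_rot: [-1.964, -2.451, -0.003]
force: [0.3, 4.2, 0.1]
width: 0.0213
finger_force: 66.1
```

Run:
```python
from h import *
p,s,M=pose();p[3]%=360;print(p,s['width'],s['force'],s['torque'])
```

```text
[  0.560303     0.26991158   0.14564823 102.57184248] 0.02129049351089747 [0.29907167 4.2428317  0.07921208] [ 0.8807999  -0.04636502  1.827362  ]
```

>>> play_rows(motion=[[0,[0,0,0],1],[0,[0,0,0],1],[0,[0,0,0],0],[0,[0,0,0],0],[0,[0,0,0],0]])

```text
time_s: 38.25
position: [0.5604, 0.2695, 0.1457]
tool_rot: [-2.009, -2.415, -0.003]
force: [-0.3, 5.1, -0.0]
width: 0.0212
finger_force: 85.1
```

Run:
```python
from h import *
p,s,M=pose();p[3]%=360;print(p,s['width'],s['force'],s['torque'])
```

```text
[  0.56038573   0.26951857   0.14574826 100.50221945] 0.021248681972441546 [-0.29032204  5.13307944 -0.02173657] [ 0.92092441 -0.20081209  2.03854074]
```

>>> play_rows(motion=[[0.47,[0,0,0],0],[0.47,[0,0,0],0],[0.47,[0,0,0],0],[0.47,[0,0,-0.02],0],[0.47,[0,0,-0.05],0]])

```text
time_s: 38.88
position: [0.5582, 0.2672, 0.2133]
tool_rot: [-2.011, -2.411, 0.009]
force: [1.2, 0.1, 1.0]
width: 0.04
finger_force: 0.0
```

>>> play_rows(motion=[[0.47,[0,0,-0.03],0],[0.47,[0,0.04,0],0],[0.47,[0,0.06,0],0],[0.47,[0,0.06,0],0],[0.47,[0,0.06,0],0]])

```text
time_s: 39.5
position: [0.7695, 0.3066, 0.2461]
tool_rot: [2.012, 2.412, 0.001]
force: [1.5, 0.9, 0.7]
width: 0.0402
finger_force: 0.0
```

Run:
```python
from h import *
p,s,M=pose();p[3]%=360;print(p,s['width'],s['force'],s['torque'],s['qpos'])
d=cap('top');im=np.ascontiguousarray(d['pixels'][:,:,::-1])
cv2.imwrite('pics/crop4.png',cv2.resize(im[135:285,150:330],(0,0),fx=4,fy=4,interpolation=cv2.INTER_CUBIC))
```

```text
[  0.76949288   0.30664411   0.24609236 100.31871728] 0.04017287086395469 [1.45367171 0.93598222 0.65957101] [ 0.08295939 -0.10164647 -0.01380867] [ 3.79360636e-01  8.33189488e-01  8.14551903e-01  1.55139079e+00
 -3.76314834e-04  1.77006114e+00]
```

View pics/crop4.png

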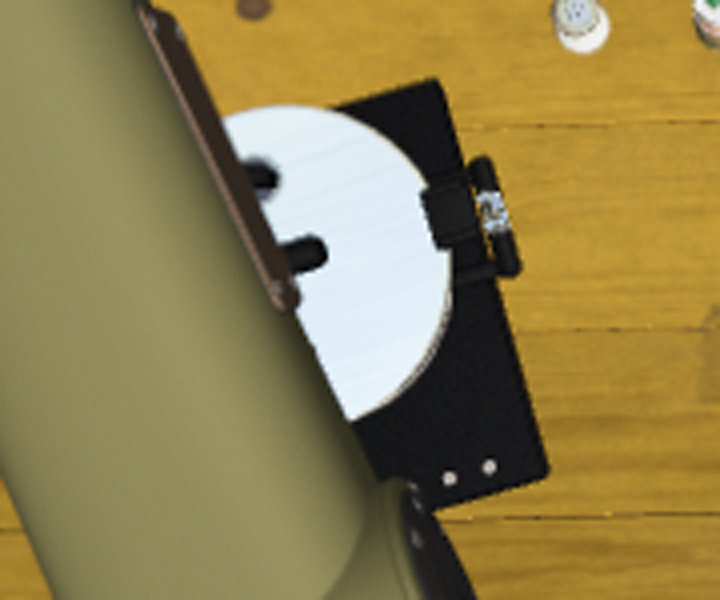

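The ear at crop (450,212) sits over the latch handle, next to the latch at (493,212), so the lid is locked. Next I'll bring shut fingers outside the latch.

>>> play_rows(motion=[[0,[0,0,0],-4.1],[0,[-0.0316,-0.0354,0],0],[0,[-0.0316,-0.0354,0],0],[0,[-0.0316,-0.0354,0],0],[0,[-0.0316,-0.0354,0],0]])

```text
time_s: 40.17
position: [0.6608, 0.1475, 0.2459]
tool_rot: [1.925, 2.483, -0.001]
force: [0.9, -0.2, 0.7]
width: 0.0001
finger_force: 0.0
```

>>> play_rows(motion=[[0,[-0.0316,-0.0354,0],0],[0,[-0.0316,-0.0354,0],0],[0,[0,0,0],0],[0,[0,0,0],0],[0,[0,0,0],0]])

```text
time_s: 40.8
position: [0.61, 0.071, 0.246]
tool_rot: [1.923, 2.484, 0.0]
force: [0.1, 0.8, 0.2]
width: 0.0
finger_force: 0.0
```

Run:
```python
from h import *
p,s,M=pose();p[3]%=360;print(p,s['width'])
plan([(0,.6108,.0699,.158,104.4,3)],start=p)
d=cap('top');im=np.ascontiguousarray(d['pixels'][:,:,::-1])
def z(n,im): cv2.imwrite(n,cv2.resize(im,(0,0),fx=4,fy=4,interpolation=cv2.INTER_CUBIC))
a=im[145:285,150:310]
e=cap('scene');b=np.ascontiguousarray(e['pixels'][:,:,::-1])[95:235,205:345]
z('pics/c5.png',np.hstack([a[:, :100],b[:, :100]]))
a14=math.radians(14.4);P=lambda x,y,z:[.5600+x*math.cos(a14)-y*math.sin(a14),.2687+x*math.sin(a14)+y*math.cos(a14),z]
print('expected ear/grip/valve px top',proj(d,[P(0,-.128,.13),P(0,.128,.13),P(0,0,.166),P(.062,0,.166)]).round(1))
```

```text
[6.10005284e-01 7.10232857e-02 2.46013347e-01 1.04531328e+02] 2.9989767836316132e-05
[[0, [-0.0004, 0.0002, 0.0293], np.float64(0.0)], [0, [-0.0005, 0.0001, 0.0294], np.float64(0.1)], [0, [-0.0004, 0.0002, 0.0293], np.float64(0.0)], [0, [0, 0, 0], 0], [0, [0, 0, 0], 0]]
end [6.108000e-01 6.990000e-02 1.580000e-01 1.044313e+02]
expected ear/grip/valve px top [[264.6 190. ]
 [174.5 216. ]
 [216.  201.9]
 [210.1 179.5]]
```

View pics/c5.png

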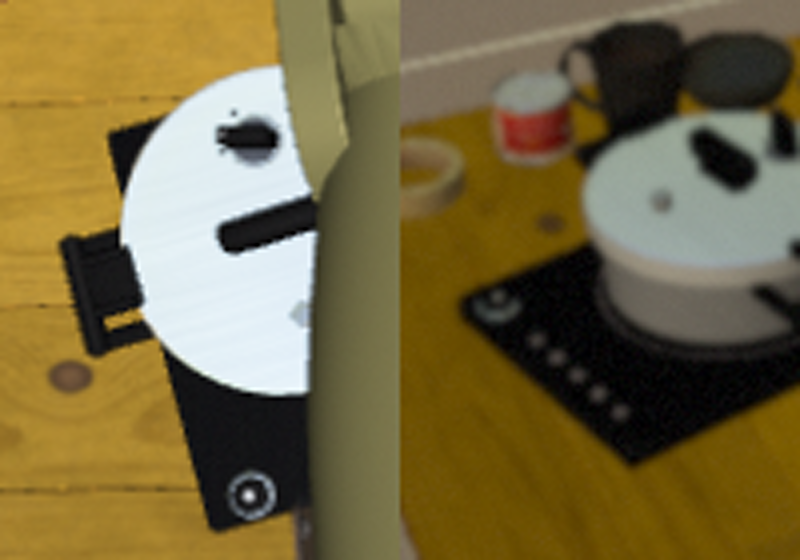

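On the left, the far ear at (112,283) lies over the plain handle, matching the position predicted for a locked lid, and the valve is at (250,140). On the right the lid sits level on the pot. I'll push the latch over now.

>>> play_rows(motion=[[0,[-0.001,0,0.04],0],[0,[0,0,0.035],0],[0,[0,0,0.013],0],[0,[0,0,0],0],[0,[0.01,0,0],0]])

```text
time_s: 41.52
position: [0.6084, 0.0792, 0.1597]
tool_rot: [1.924, 2.482, 0.003]
force: [-0.4, -0.3, 0.1]
width: -0.0
finger_force: 0.0
```

>>> play_rows(motion=[[0,[0.006,0,0],0],[0,[0.006,0,0],0],[0,[0.006,0,0],0],[0,[0.006,0,0],0],[0,[0.006,0,0],0]])

```text
time_s: 42.15
position: [0.5998, 0.1082, 0.1583]
tool_rot: [1.923, 2.483, -0.0]
force: [0.8, -1.7, 2.0]
width: -0.0001
finger_force: 0.8
```

>>> play_rows(motion=[[0,[0.006,0,0],0],[0,[0.006,0,0],0],[0,[0.006,0,0],0],[0,[0.006,0,0],0],[0,[0.006,0,0],0]])

```text
time_s: 42.78
position: [0.592, 0.1377, 0.1581]
tool_rot: [-1.923, -2.484, -0.0]
force: [0.8, 0.7, 0.5]
width: 0.0002
finger_force: 0.3
```

Run:
```python
from h import *
p,s,M=pose();p[3]%=360;print(p,s['width'],s['force'],s['torque'])
a=math.radians(14.4);v=p[:2]-[.56,.2687];print('r',-(-v[0]*math.sin(a)+v[1]*math.cos(a)),'x',v[0]*math.cos(a)+v[1]*math.sin(a))
```

```text
[  0.5920115    0.13769873   0.15812994 104.49931495] 0.00023849513036855325 [0.8244533  0.67949596 0.5080064 ] [-0.13043528 -0.02780266 -0.03093489]
r 0.13484655739702056 x -0.0015728920307309102
```

>>> play_rows(motion=[[0,[0.004,-0.0015,0],0],[0,[0.004,0,0],0],[0,[0,0,0.002],0],[0,[0,0,0.002],0],[0,[0,0,0.002],0]])

```text
time_s: 43.4
position: [0.5888, 0.1444, 0.152]
tool_rot: [-1.924, -2.484, -0.0]
force: [-0.0, 0.8, -0.3]
width: -0.0001
finger_force: 0.3
```

>>> play_rows(motion=[[0,[0,0,0.002],0],[0,[0,0,0.001],0],[0,[0,0,0.001],0],[0,[0,0,0.001],0],[0,[0,0,0],0]])

```text
time_s: 44.02
position: [0.5887, 0.1443, 0.1471]
tool_rot: [1.924, 2.484, -0.0]
force: [-0.9, 0.1, 0.3]
width: 0.0002
finger_force: 0.0
```

Run:
```python
from h import *
p,s,M=pose();p[3]%=360;print(p,s['width'],s['force'],s['torque'])
a=math.radians(14.4);v=p[:2]-[.56,.2687];print('r',-(-v[0]*math.sin(a)+v[1]*math.cos(a)),'x',v[0]*math.cos(a)+v[1]*math.sin(a))
```

```text
[  0.58871601   0.14434305   0.14705517 104.48853595] 0.0001582885996785974 [-0.89205879  0.10804056  0.28294115] [-0.01102847 -0.02927889 -0.00343217]
r 0.12759143272970744 x -0.0031124767727809532
```

>>> play_rows(motion=[[0,[0,0.003,0],0],[0,[0,0,0.001],0],[0,[0,0,0.0005],0],[0,[0,0,0],0],[0,[0,0,0],0]])

```text
time_s: 44.65
position: [0.592, 0.1453, 0.1461]
tool_rot: [1.923, 2.483, 0.001]
force: [0.2, 0.7, 4.6]
width: -0.0002
finger_force: 2.0
```

>>> play_rows(motion=[[0,[0,0,0.0005],0],[0,[0,0,0.0005],0],[0,[0,0,0.0005],0],[0,[0,0,0],0],[0,[0,0,0],0]])

```text
time_s: 45.28
position: [0.5921, 0.1453, 0.146]
tool_rot: [1.923, 2.483, 0.002]
force: [-3.6, -0.5, 13.3]
width: 0.0001
finger_force: 6.7
```

Run:
```python
from h import *
p,s,M=pose();p[3]%=360;print(p,s['width'],s['force'],s['torque'])
```

```text
[  0.59207418   0.14530391   0.14598535 104.48887965] 0.0001078843758350975 [-3.63112112 -0.54485398 13.30468535] [-0.18882262  0.65189949 -0.04731786]
```

>>> play_rows(motion=[[0,[0,0,-0.03],0],[0,[0,0,-0.05],0],[0,[0,0,-0.02],0],[0,[-0.05,0.03,0],0],[0,[-0.06,0.03,0],0]])

```text
time_s: 45.9
position: [0.675, 0.0571, 0.2445]
tool_rot: [1.92, 2.486, 0.001]
force: [1.3, 1.3, -0.7]
width: -0.0002
finger_force: 0.0
```

>>> play_rows(motion=[[0.35,[-0.06,0,0],0],[0.35,[-0.06,0,0],0],[0.35,[-0.06,0,0],0],[0.35,[0,0,0],0],[0.35,[0,0,0],0]])

```text
time_s: 46.52
position: [0.7188, -0.1171, 0.2433]
tool_rot: [-1.923, -2.482, 0.001]
force: [-0.6, 1.3, 1.4]
width: 0.0302
finger_force: 0.0
```

Run:
```python
from h import *
p,s,M=pose();p[3]%=360;print(p,s['width'],s['force'])
d=cap('top');im=np.ascontiguousarray(d['pixels'][:,:,::-1])
a=im[150:280,160:290]
e=cap('scene');b=np.ascontiguousarray(e['pixels'][:,:,::-1])[95:225,225:355]
cv2.imwrite('pics/c6.png',cv2.resize(np.hstack([a,b]),(0,0),fx=3,fy=3,interpolation=cv2.INTER_CUBIC))
V=im.max(2);m=(V<70).astype(np.uint8);n,l,st,ce=cv2.connectedComponentsWithStats(m)
for i in range(1,n):
    if 15<st[i][4]<400 and 190<ce[i][0]<270 and 160<ce[i][1]<240:
        q=np.argwhere(l==i)[:,::-1];W=onz(d,q,.166)[:,:2];rc=cv2.minAreaRect((W*1000).astype(np.float32));print(ce[i].round(1),st[i][4],W.mean(0).round(4),np.round(rc[1],1),round(rc[2],1))
```

```text
[  0.71876676  -0.11707482   0.24326799 104.45026999] 0.03020974278409985 [-0.59440775  1.30449564  1.3544834 ]
[211.8 178.7] 72 [0.6219 0.2796] [35.  13.3] 88.2
[217.7 200.9] 202 [0.5627 0.2643] [20.3 71.2] 15.4
```

View pics/c6.png

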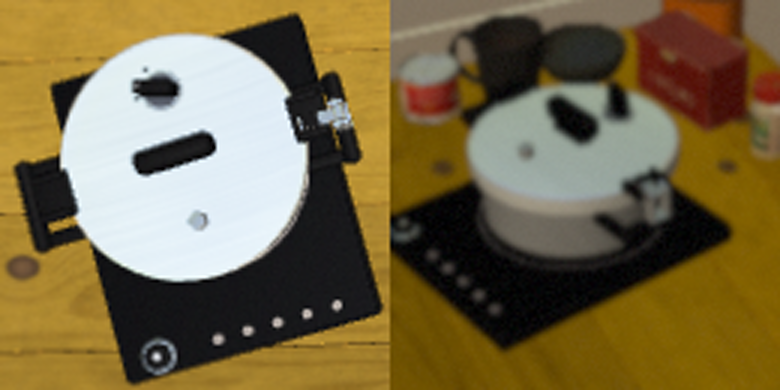

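Top and scene views both show the lid locked, with the ears over both handles. The latch metal is near (330,112) in the top crop, so I'll zoom in there to confirm it is down.

Run:
```python
from h import *
d=cap('top');im=np.ascontiguousarray(d['pixels'][:,:,::-1])
e=cap('scene');sc=np.ascontiguousarray(e['pixels'][:,:,::-1])
a=math.radians(14.4);P=lambda r,z:[.5602+r*math.sin(a),.269-r*math.cos(a),z]
def show(c,img,sz=32):
    pts={k:proj(c,P(*v))[0] for k,v in dict(hinge=(.151,.134),closed_tip=(.114,.134),upright_tip=(.151,.171),open_tip=(.1795,.158)).items()}
    print({k:v.round(1) for k,v in pts.items()})
    u,v=np.round(pts['hinge']).astype(int)-sz//2
    return cv2.resize(img[v:v+sz,u:u+sz],(390,390),interpolation=cv2.INTER_NEAREST),(u,v)
A,o1=show(d,im);B,o2=show(e,sc);print(o1,o2)
cv2.imwrite('pics/c7.png',np.hstack([A,B]))
```

```text
{'hinge': array([272.5, 187.4]), 'closed_tip': array([259.3, 191.2]), 'upright_tip': array([270.7, 185.8]), 'open_tip': array([281.6, 183.4])}
{'hinge': array([312.8, 160. ]), 'closed_tip': array([305.3, 154.7]), 'upright_tip': array([312.7, 149.8]), 'open_tip': array([318.7, 157.6])}
(np.int64(256), np.int64(171)) (np.int64(297), np.int64(144))
```

View pics/c7.png

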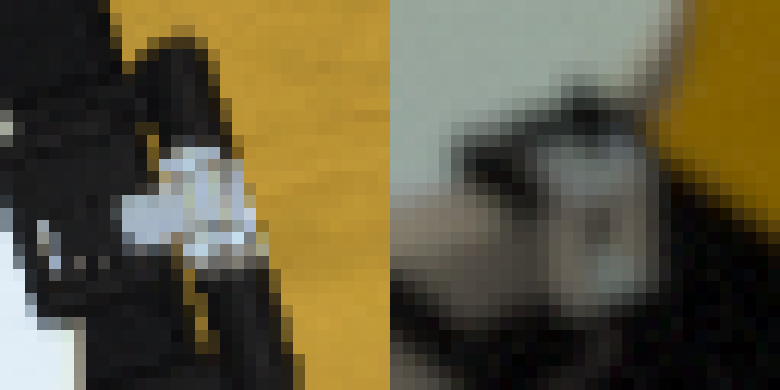

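The zoomed top view shows the latch arm running level from the bracket over the ear. Its tip glints at crop (45,235), which is pixel (259.7,190.3), against the predicted closed tip at (259.3,191.2). In the scene crop nothing stands upright, and the fingers met the latch at 138 mm, the height of its top when level. On to the valve.

Run:
```python
from h import *
p,s,M=pose();p[3]%=360
plan([(.35,p[0],p[1],p[2],88.5),(.35,.6197,.2841,.215,88.5,8)],start=p)
```

```text
[[0.35, [0.0, 0.0, 0.0], np.float64(8.1)], [0.35, [0.0, 0.0, 0.0], np.float64(8.0)], [0.35, [0.0441, -0.0122, 0.0033], np.float64(0.0)], [0.35, [0.0441, -0.0122, 0.0032], np.float64(0.0)], [0.35, [0.0441, -0.0122, 0.0033], np.float64(0.0)]]
[[0.35, [0.0441, -0.0122, 0.0032], np.float64(0.0)], [0.35, [0.0441, -0.0122, 0.0033], np.float64(0.0)], [0.35, [0.0441, -0.0122, 0.0032], np.float64(0.0)], [0.35, [0.0441, -0.0122, 0.0033], np.float64(0.0)], [0.35, [0.044, -0.0123, 0.0033], np.float64(0.0)]]
[[0.35, [0.0441, -0.0122, 0.0032], np.float64(0.0)], [0.35, [0, 0, 0], 0], [0.35, [0, 0, 0], 0], [0.35, [0, 0, 0], 0], [0.35, [0, 0, 0], 0]]
end [ 0.6197  0.2841  0.215  88.503 ]
```

>>> play_rows(motion=[[0.35,[0,0,0],8],[0.35,[0,0,0],8],[0.35,[0.044,-0.0122,0.003],0],[0.35,[0.044,-0.0122,0.003],0],[0.35,[0.044,-0.0122,0.003],0]])

```text
time_s: 47.35
position: [0.6855, 0.0182, 0.2354]
tool_rot: [2.249, 2.193, 0.001]
force: [0.1, 0.6, -0.0]
width: 0.0301
finger_force: 0.0
```

>>> play_rows(motion=[[0.35,[0.044,-0.0122,0.003],0],[0.35,[0.044,-0.0122,0.003],0],[0.35,[0.044,-0.0122,0.003],0],[0.35,[0.044,-0.0122,0.003],0],[0.35,[0.044,-0.0122,0.003],0]])

```text
time_s: 47.98
position: [0.6298, 0.2399, 0.2206]
tool_rot: [2.248, 2.194, 0.001]
force: [0.2, 0.5, 0.1]
width: 0.0297
finger_force: 0.0
```

>>> play_rows(motion=[[0.35,[0.044,-0.0122,0.003],0],[0.35,[0,0,0],0],[0.35,[0,0,0],0],[0.35,[0,0,0],0],[0.35,[0,0,0],0]])

```text
time_s: 48.6
position: [0.6203, 0.2807, 0.2174]
tool_rot: [2.252, 2.19, 0.0]
force: [0.3, -0.2, -0.5]
width: 0.0298
finger_force: 0.0
```

Run:
```python
from h import *
p,s,M=pose();p[3]%=360;print(p,s['width'],s['qpos'])
plan([(.35,.6197,.2841,.148,p[3],4)],start=p)
```

```text
[ 0.62031314  0.28065186  0.2173685  88.4099412 ] 0.029802392640878028 [ 4.24921241e-01  4.77444395e-01  1.41764612e-01  1.23495264e+00
 -9.18587266e-05  2.02346932e+00]
[[0.35, [0.0009, -0.0002, 0.0173], np.float64(-0.0)], [0.35, [0.0008, -0.0002, 0.0174], np.float64(-0.0)], [0.35, [0.0009, -0.0001, 0.0173], np.float64(-0.0)], [0.35, [0.0008, -0.0002, 0.0174], np.float64(-0.0)], [0.35, [0, 0, 0], 0]]
end [ 0.6197  0.2841  0.148  88.4099]
```

>>> play_rows(motion=[[0.35,[0.0034,-0.0006,0.018],0],[0.35,[0,0,0.025],0],[0.35,[0,0,0.018],0],[0.35,[0,0,0.008],0],[0.35,[0,0,0],0]])

```text
time_s: 49.22
position: [0.6191, 0.2848, 0.1474]
tool_rot: [-2.25, -2.192, 0.002]
force: [-0.3, 0.5, 0.8]
width: 0.0296
finger_force: 0.0
```

>>> play_rows(motion=[[0.35,[0,0,0],0],[0,[0,0,0],0],[0,[0,0,0],0],[0,[0,0,0],0],[0,[0,0,0],0]])

```text
time_s: 49.85
position: [0.6211, 0.2855, 0.1498]
tool_rot: [2.249, 2.191, 0.005]
force: [3.8, -0.3, 5.7]
width: 0.0127
finger_force: 60.9
```

Run:
```python
from h import *
p,s,M=pose();p[3]%=360;print(p,s['width'],s['force'],s['torque'])
```

```text
[ 0.62110609  0.28545167  0.14979744 88.48089269] 0.012748620484952494 [ 3.8332978  -0.33121686  5.74439142] [-0.0649975  -0.84558663  0.03499403]
```

>>> play_rows(motion=[[0,[0,0.001,0],5],[0,[0,0,0],6],[0,[0,0,0],6],[0,[0,0,0],6],[0,[0,0,0],5]])

```text
time_s: 50.48
position: [0.6215, 0.2854, 0.1498]
tool_rot: [2.716, 1.578, 0.004]
force: [2.1, -0.5, 7.4]
width: 0.0128
finger_force: 61.2
```

>>> play_rows(motion=[[0,[0,0,0],6],[0,[0,0,0],6],[0,[0,0,0],5],[0,[0,0,0],3],[0,[0,0,0],0]])

```text
time_s: 51.1
position: [0.6216, 0.2853, 0.1498]
tool_rot: [2.948, 1.086, 0.005]
force: [3.1, -0.6, 6.3]
width: 0.0128
finger_force: 61.1
```

Run:
```python
from h import *
p,s,M=pose();print(p,s['width'],s['force'],s['torque'],s['qpos'][5])
```

```text
[ 0.62163865  0.2852608   0.14982063 40.45291296] 0.012775979467904089 [ 3.08913068 -0.64169922  6.28341661] [-0.15717137 -0.51074851 -0.00690679] 2.8659955749441433
```

>>> play_rows(motion=[[0,[0,0,0],2],[0,[0,0,0],2],[0,[0,0,0],1],[0,[0,0,0],1],[0,[0,0,0],0]])

```text
time_s: 51.72
position: [0.6214, 0.2847, 0.1498]
tool_rot: [2.999, 0.933, 0.004]
force: [2.0, -2.3, 8.0]
width: 0.0126
finger_force: 62.1
```

Run:
```python
from h import *
p,s,M=pose();print(p,s['width'],s['force'],s['torque'],s['qpos'][5])
```

```text
[ 0.62142206  0.28471329  0.14978429 34.56281689] 0.012572764465437293 [ 2.01763644 -2.28499793  8.01007912] [-0.55973163 -0.4198167   0.79258718] 2.9687188036775702
```

>>> play_rows(motion=[[0,[0,0,0],1],[0,[0,0,0],0.5],[0,[0,0,0],0],[0,[0,0,0],0],[0,[0,0,0],0]])

```text
time_s: 52.35
position: [0.6215, 0.285, 0.1498]
tool_rot: [3.011, 0.895, 0.004]
force: [2.0, -1.4, 6.1]
width: 0.013
finger_force: 63.0
```

>>> play_rows(motion=[[0.35,[0,0,0],0],[0.35,[0,0,0],0],[0.35,[0,0,-0.02],0],[0.35,[0,0,-0.05],0],[0.35,[0,0,-0.03],0]])

```text
time_s: 52.98
position: [0.6204, 0.2852, 0.2499]
tool_rot: [-3.012, -0.892, -0.001]
force: [0.4, 0.5, -0.1]
width: 0.03
finger_force: 0.0
```

Run:
```python
from h import *
p,s,M=pose();print(p,s['width'],s['qpos'])
# go above the key
plan([(0,.379,.150,p[2],p[3]),(0,.379,.315,p[2],p[3])],start=p)
```

```text
[ 0.62039388  0.28520367  0.24989041 32.9835817 ] 0.029968734663338437 [4.30706675e-01 4.72528915e-01 2.07557239e-01 1.30531497e+00
 4.14216860e-04 2.99662724e+00]
[[0, [-0.046, -0.003, 0.0], np.float64(-0.0)], [0, [-0.046, -0.003, 0.0], np.float64(-0.0)], [0, [-0.046, -0.003, 0.0], np.float64(-0.0)], [0, [-0.0461, -0.003, 0.0], np.float64(-0.0)], [0, [-0.046, -0.003, 0.0], np.float64(-0.0)]]
[[0, [-0.046, -0.003, 0.0], np.float64(-0.0)], [0, [0.0225, -0.0346, 0.0], np.float64(-0.0)], [0, [0.0224, -0.0346, 0.0], np.float64(-0.0)], [0, [0.0225, -0.0346, 0.0], np.float64(-0.0)], [0, [0.0224, -0.0346, 0.0], np.float64(-0.0)]]
end [ 0.379   0.315   0.2499 32.9836]
```

>>> play_rows(motion=[[0,[0,0,0],-10],[0,[0,0,0],-10],[0,[0,0,0],-10],[0,[0,0,0],-10],[0,[0,0,0],-10]])

```text
time_s: 53.6
position: [0.6198, 0.2849, 0.2474]
tool_rot: [-2.347, -2.087, 0.003]
force: [-0.4, -1.1, -0.7]
width: -0.0001
finger_force: 0.0
```

>>> play_rows(motion=[[0,[0,0,0],-10],[0,[0,0,0],-10],[0,[0,0,0],-10],[0,[0,0,0],-10],[0,[0,0,0],0]])

```text
time_s: 54.22
position: [0.6199, 0.285, 0.2475]
tool_rot: [-1.501, -2.758, 0.002]
force: [1.1, 0.1, 0.2]
width: -0.0001
finger_force: 0.0
```

>>> play_rows(motion=[[0,[0.0261,-0.0311,0],0],[0,[0.0261,-0.0311,0],0],[0,[0.0261,-0.0311,0],0],[0,[0.0261,-0.0311,0],0],[0,[0.0261,-0.0311,0],0]])

```text
time_s: 54.85
position: [0.4173, 0.3097, 0.2479]
tool_rot: [-1.505, -2.757, 0.001]
force: [-0.7, 0.2, 0.0]
width: 0.0003
finger_force: 0.0
```

>>> play_rows(motion=[[0,[0.0261,-0.0311,0],0],[0,[0,0,0],0],[0,[0,0,0],0],[0,[0,0,0],0],[0,[0,0,0],0]])

```text
time_s: 55.48
position: [0.3794, 0.3146, 0.2479]
tool_rot: [-1.501, -2.76, 0.0]
force: [-0.0, -0.2, -0.1]
width: -0.0001
finger_force: 0.0
```

Run:
```python
from h import *
p,s,M=pose();print(p,s['width'],s['qpos'])
plan([(0,.3786,.3151,.060,p[3])],start=p)
d=cap('top');im=np.ascontiguousarray(d['pixels'][:,:,::-1])
a=im[150:280,160:290]
e=cap('scene');b=np.ascontiguousarray(e['pixels'][:,:,::-1])[95:225,225:355]
cv2.imwrite('pics/c8.png',cv2.resize(np.hstack([a,b]),(0,0),fx=3,fy=3,interpolation=cv2.INTER_CUBIC))
V=im.max(2);m=(V<70).astype(np.uint8);n,l,st,ce=cv2.connectedComponentsWithStats(m)
for i in range(1,n):
    if 15<st[i][4]<400 and 190<ce[i][0]<270 and 160<ce[i][1]<240:
        q=np.argwhere(l==i)[:,::-1];W=onz(d,q,.166)[:,:2];rc=cv2.minAreaRect((W*1000).astype(np.float32));print(ce[i].round(1),st[i][4],W.mean(0).round(4),np.round(rc[1],1),round(rc[2],1))
```

```text
[  0.37939189   0.31462163   0.24793715 122.90352344] -0.00014537190452885968 [ 6.92361041e-01  1.08927783e-01 -2.82942290e-01  1.17923005e+00
 -3.11639136e-05  1.68888256e+00]
[[0, [0.0002, -0.0001, 0.047], np.float64(-0.0)], [0, [0.0002, -0.0001, 0.047], np.float64(-0.0)], [0, [0.0002, -0.0001, 0.047], np.float64(-0.0)], [0, [0.0002, -0.0001, 0.0469], np.float64(-0.0)], [0, [0, 0, 0], 0]]
end [3.786000e-01 3.151000e-01 6.000000e-02 1.229035e+02]
[211.9 180.7] 71 [0.6167 0.2793] [33.8 16.1] 32.9
[216.9 202.4] 205 [0.5587 0.2663] [20.5 71.9] 14.2
```

View pics/c8.png

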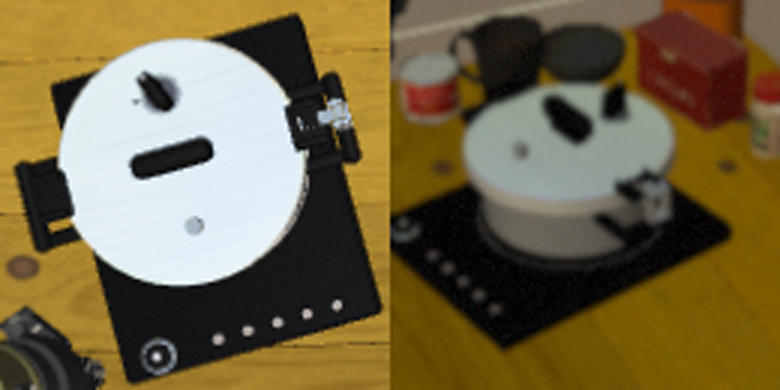

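The valve bar is now 71 deg clockwise of the lid's y axis, which is its stop, and the ears still sit over the handles. Before pressing the key I'll check the latch by numbers, comparing the top image from before latching with the current one.

Run:
```python
from h import *
d=cap('top');now=d['pixels'][183:197,255:280].astype(int).max(2)
c=cv2.imread('pics/crop4.png');b=cv2.resize(c,(180,150),interpolation=cv2.INTER_AREA).max(2)[183-135:197-135,255-150:280-150]
np.set_printoptions(linewidth=200)
print(b);print(now)
```

```text
[[ 87  32  28  27  24  26  27  28  29  30  32  33  28  97  69 132 176 160 176 192 130 177 186 185 184]
 [ 76  22  22  27  26  26  30  31  30  32  31  32  28  92 166 195 180 184 200 198 129 181 187 185 185]
 [134  39  25  28  28  27  30  30  32  31  31  33  28  55 156 142 104 133 195 200 163 185 190 189 189]
 [152  42  27  28  29  30  30  31  32  33  32  33  31  46 160  93  71  84 190 195 176 162 188 188 184]
 [221  70  27  27  27  27  30  30  31  33  32  33  32  36 107  65 102  85 161 137 114 167 182 179 179]
 [240 135  39  25  30  28  30  29  32  31  32  33  32  36  91  94 116  99 132 140 178 197 179 179 178]
 [240 150  42  26  28  29  29  30  32  30  31  34  33  32  48  98 138 122 107 130 174 190 153 176 176]
 [247 219  62  27  28  31  30  31  32  32  31  32  33  32  31 101 136 185 182 189 216 138 161 174 175]
 [248 233  93  31  27  29  30  31  31  31  31  30  30  25  30  98 183 215 161 128 151 133 156 173 174]
 [247 238 141  40  28  30  29  32  31  31  24  24  27  30  29  68 116 144 110 105 118  89  88 163 174]
 [245 247 219  56  27  28  25  22  25  27  28  30  35  32  22  44 112 
[... 1085 characters left out ...]
 105  30  30  31  33  37 125 194 198 170 131 136 191 193 197 237 127 165 172 176]
 [243  56  28  30  95 104  30  31  33  36  31  73  95  81  69 105 201 222 160 122 152 132 162 172 174]
 [244 137  34  28  38 188  36  85  24  60  32  39  40  25  17  63 109 150 107 108 125  89  80 173 170]
 [245 145  37  28  28  85  39  45  30  38  32  33  33  31  19  33 128  61  71  48  58  38  33 113 178]
 [245 238  47  30  28  33  32  30  32  31  33  32  26  29  19  24  97  16  29  24  33  30  30 104 184]
 [245 244  49  29  29  29  30  32  30  22  24  21  28  28  18  23  95  89  18  23  30  36  24  61 190]
 [246 246 138  36  29  26  21  20  24  27  28  32  35  33  24  17  41  94  17  19  30  36  25  40 155]]
```

The bright latch arm now extends inward over the ear, where it was all dark before, and it lies along the pot's y direction, so it is level. Now the start key.

>>> play_rows(motion=[[0,[0.0008,0,0.05],0],[0,[0,0,0.05],0],[0,[0,0,0.05],0],[0,[0,0,0.035],0],[0,[0,0,0.01],0]])

```text
time_s: 56.25
position: [0.3769, 0.3142, 0.0511]
tool_rot: [-1.499, -2.759, 0.006]
force: [-0.5, 0.4, 0.9]
width: 0.0001
finger_force: 0.0
```

>>> play_rows(motion=[[0,[0,0,0],0],[0,[0,0,0.002],0],[0,[0,0,0.002],0],[0,[0,0,0],0],[0,[0,0,0],0]])

```text
time_s: 56.88
position: [0.3784, 0.3156, 0.0495]
tool_rot: [1.499, 2.761, 0.001]
force: [-0.2, -0.2, 0.4]
width: 0.0001
finger_force: 0.0
```

Run:
```python
from h import *
p,s,M=pose();print(p,s['force'])
```

```text
[3.78444480e-01 3.15596927e-01 4.95206573e-02 1.22989190e+02] [-0.22776665 -0.15072622  0.40226545]
```

>>> play_rows(motion=[[0,[0,0,0.002],0],[0,[0,0,0.002],0],[0,[0,0,0.001],0],[0,[0,0,0.001],0],[0,[0,0,0],0]])

```text
time_s: 57.5
position: [0.3784, 0.3156, 0.0433]
tool_rot: [1.499, 2.761, 0.001]
force: [-0.7, -0.2, 4.8]
width: -0.0
finger_force: 2.4
```

>>> play_rows(motion=[[0,[0,0,0.0005],0],[0,[0,0,0.0005],0],[0,[0,0,0.0005],0],[0,[0,0,0],0],[0,[0,0,0],0]])

```text
time_s: 58.12
position: [0.3785, 0.3156, 0.0428]
tool_rot: [1.499, 2.761, 0.001]
force: [-2.3, -1.9, 15.7]
width: 0.0002
finger_force: 8.1
```

Run:
```python
from h import *
p,s,M=pose();print(p,s['force'])
```

```text
[3.78464845e-01 3.15613675e-01 4.28094265e-02 1.22991779e+02] [-2.29839278 -1.93679543 15.72154377]
```

The key bottomed out at 15.7 N and was held down for several rows. I'll release it, pull clear and hand in.

>>> play_rows(motion=[[0,[0,0,-0.01],0],[0,[0,0,-0.05],0],[0,[0,0,-0.06],0],[0,[0,0,-0.06],0],[0,[0,0,-0.03],0]])

```text
time_s: 58.75
position: [0.379, 0.316, 0.255]
tool_rot: [1.499, 2.759, 0.005]
force: [0.7, 0.6, -0.5]
width: 0.0004
finger_force: 0.0
```

>>> play_rows(motion=[[0,[0,0,0],0],[0,[0,0,0],0],[0,[0,0,0],0],[0,[0,0,0],0],[0,[0,0,0],0]])

```text
time_s: 59.38
position: [0.378, 0.3153, 0.251]
tool_rot: [-1.499, -2.76, 0.002]
force: [-0.6, 0.3, -0.4]
width: 0.0001
finger_force: 0.0
```

Run:
```python
from h import *
d=cap('top');im=np.ascontiguousarray(d['pixels'][:,:,::-1])
V=im.max(2);m=(V<70).astype(np.uint8);n,l,st,ce=cv2.connectedComponentsWithStats(m)
for i in range(1,n):
    if 15<st[i][4]<400 and 190<ce[i][0]<270 and 160<ce[i][1]<240:
        q=np.argwhere(l==i)[:,::-1];W=onz(d,q,.166)[:,:2];rc=cv2.minAreaRect((W*1000).astype(np.float32));print(ce[i].round(1),np.round(rc[1],1),round(rc[2],1))
print(V[187:191,264:272]);print(pose()[0]);print(bot.sign_off())
```

```text
[211.8 180.6] [33.8 16.1] 32.9
[216.9 202.4] [20.5 71.9] 14.2
[[ 33  54 172 191 175 190 189 182]
 [ 33  72 191 196 193 194 196 173]
 [ 32  50 195 197 196 197 195 170]
 [ 32  36 125 193 197 169 132 137]]
[  0.37809054   0.31531626   0.25123779 122.99088037]
the job is handed in; nothing more can be done
None
```

I put the three jars in the pot, locked the lid, swung the latch over, turned the valve to its stop, pressed the start key last, and handed the job in at about 59 s; the latch being fully down is inferred from contact height and pixels, since its tip looked partly dark in the images.

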